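# Empty the screw-top grinding jar

## Task

Unscrew the cap of the steel canister in the tilting stand and set it aside, then swing the crank to tip all four steel balls out into the white tray. Bring the canister back upright and screw its cap fully down again, leaving the rack, bottle and beaker where they are.

Things in the scene. Friction and masses are not known exactly. Their poses are not given: they have to be found in the camera images.
- stand: Fixed aluminium pouring stand: base plate and two uprights (112 mm tall) at 46 mm either side (its +y and -y) of the canister. Origin on the bench straight below the centre of the canister; x points in the direction in which the canister tips (towards the tray), y along the tilt axis, z up. The bench out to 0.25 m on its +y side is clear.
- pivot (a point): Centre of the tilt axis, 100 mm above the bench, on the axis of the canister, midway between the uprights; axes as the stand's.
- canister (a joint): Tilt of the canister about the stand's y axis, rad: 0 upright (end stop), growing as its mouth goes towards the tray, 2.1 at the other stop. It stays where it is left (friction about 0.35 N m, some 5 N at the crank grip). The balls roll out by gravity beyond about 1.75; a tilt of 2.0 held for a second empties it.
- canister_mouth (a point): Centre of the canister's rim, 50 mm from the tilt axis (150 mm above the bench when upright); z points out of the mouth. Steel canister 59 mm in diameter, 95 mm long, bore 37 mm; neck 45 mm in diameter (54 mm over the thread), 27 mm long. Coarse right-handed thread with three starts, 24 mm rise per turn, ends 3 mm below the rim; a firm stop when tight.
- crank_grip (a point): Middle of the crank's black grip bar, 12 mm thick, 70 mm long, parallel to the tilt axis, on the stand's -y side, 98 mm from the middle of the canister and 75 mm from the tilt axis. With the canister upright the crank points back to the stand's -x, 10 degrees above level (bar 13 mm above the tilt axis); it swings up and over towards +x. Free space around the bar.
- cap: Loose grey plastic screw cap with dark vertical ribs, 62 mm in outer diameter, 34 mm tall, 64 to 104 g, open below (26 mm deep), three small lugs inside. Origin at the centre of its open underside, z up through its closed top. Fully down, the origin is 26 mm below the rim (124 mm above the bench). It starts screwed down, tight or up to 0.25 rad loose.
- cap_grip (a point): On the cap's axis, 21 mm above its underside: a good height to grip its side, on the canister or on the bench. From tight, 120 degrees anticlockwise (from above) raise it 8 mm; then it lifts off (slowly, or it binds). Set back level at any angle it rests on the thread and catches within 120 degrees clockwise, at once at the angle it came off; it sinks 3.8 mm per rad.
- ball0: One of the four identical plain steel grinding balls, 14 mm in diameter, 11 g, polished; origin at its centre; starts inside the canister.
- ball1: One of the four identical plain steel grinding balls, 14 mm in diameter, 11 g, polished; origin at its centre; starts inside the canister.
- ball2: One of the four identical plain steel grinding balls, 14 mm in diameter, 11 g, polished; origin at its centre; starts inside the canister.
- ball3: One of the four identical plain steel grinding balls, 14 mm in diameter, 11 g, polished; origin at its centre; starts inside the canister.
- tray_in (a point): Centre of the inner floor (4 mm above the bench) of the loose white plastic catch tray, 170 x 160 mm outside along its x and y, walls 4 mm thick and 40 mm tall, dark rubber mat inside; it stands under the canister's mouth on the stand's +x side.
- tube_rack: Clear plastic rack, 90 x 180 mm, 100 mm tall overall, with 18 glass test tubes; a bystander, leave it alone. Origin at the centre of its underside.
- reagent_bottle: Closed white plastic bottle, 70 mm in diameter, 170 mm tall; a bystander, leave it alone. Origin at the centre of its underside.
- beaker: Empty glass beaker, 80 mm in diameter, 90 mm tall; a bystander, leave it alone. Origin at the centre of its underside.
Not all that is in view belongs to the job. Several things have the shape of the cap; the one meant has the colours described above.

How it is judged:
On the way, in this order (a step that is already met when the one before it is completed fails the run):
1. the cap is off the canister and aside (horizontal distance between cap and stand above 0.07 m and value of joint canister below 0.3 rad), for 0.1 s.
2. all four balls lie in the tray (x of ball0 in the frame of tray_in between -0.083 and 0.083 m and y of ball0 in the frame of tray_in between -0.078 and 0.078 m and z of each of ball0, ball1, ball2, ball3 in the frame of tray_in below 0.03 m and x of ball1 in the frame of tray_in between -0.083 and 0.083 m and y of ball1 in the frame of tray_in between -0.078 and 0.078 m and x of ball2 in the frame of tray_in between -0.083 and 0.083 m and y of ball2 in the frame of tray_in between -0.078 and 0.078 m and x of ball3 in the frame of tray_in between -0.083 and 0.083 m and y of ball3 in the frame of tray_in between -0.078 and 0.078 m), for 0.2 s.
At the end, for the whole second after the job is handed in: All four balls lie at rest in the tray (below its rim), the canister is upright (tilt under 0.06 rad), and the cap is screwed down on it: level, centred within 4 mm and no more than 1.2 mm above its fully-down place (origin at least 24.8 mm below the rim) (all of step 2 and horizontal distance between cap and canister_mouth below 0.004 m and z of cap in the frame of canister_mouth below -0.0248 m and angle between cap's own z axis and vertical below 0.08 rad and value of joint canister below 0.06 rad and linear speed of cap below 0.02 m/s and linear speed of each of ball0, ball1, ball2, ball3 below 0.05 m/s); the robot touches nothing.
It fails at once if the tube rack is moved by more than 30 mm or tipped (distance of tube_rack from where it was at the start of the episode above 0.03 m or angle between tube_rack's own z axis and vertical above 0.3 rad).
It fails at once if the reagent bottle is moved by more than 30 mm or tipped (distance of reagent_bottle from where it was at the start of the episode above 0.03 m or angle between reagent_bottle's own z axis and vertical above 0.3 rad).
It fails at once if the beaker is moved by more than 30 mm or tipped (distance of beaker from where it was at the start of the episode above 0.03 m or angle between beaker's own z axis and vertical above 0.3 rad).
It fails at once if the tray is shoved away by more than 30 mm (distance of tray_in from where it was at the start of the episode above 0.03 m).
It also fails if it takes over 72 s, if anything falls off the work surface, if the arm or the gripper's body presses on something with over 40 N, if the wrist force passes 120 N, or if a joint passes its speed limit or range.

## Robot

A 6-joint arm with a two-finger parallel gripper is mounted at the origin on the work surface. World frame = base frame: x ahead of the robot, y to its left, z up, the work surface at z = 0. Lengths are in m, angles in rad, forces in N, time in s.
With the tool pointing down it reaches from about 0.325 to 0.9 m from the base axis. Payload 6.1 kg.
Tool frame: the origin (TCP) lies midway between the tips of the shut fingers; the grasp point (between the pads) lies 19 mm behind it (arm.grip_depth is the distance from the TCP to the grasp point, in m); z points along the fingers, y is the direction in which the jaws open and shut (so a half turn about z gives the same grasp; the last joint's range is limited). The gripper opens to 85 mm and grips with 20 to 120 N. Pads are 22 mm wide; open, the fingers measure 114 mm over their backs; the gripper's body (76 mm by 85 mm) begins 54 mm behind the grasp point. The pads swing forward as they close: fully open they stand 13 mm farther back than shut.
Start: joints at [1.171, 0.22, 1.526, -0, 1.395, -0.126], TCP at [0.169, 0.602, 0.231] pointing down, gripper open.
Joint ranges: [-2.98, 2.98], [-0.91, 2.08], [0.09, 2.57], [-1.24, 4.39], [0.2, 2.65], [-2.68, 2.68]. Speed limits (rad/s): [2.57, 2.57, 3.01, 3.14, 3.14, 3.14].

## Interface

Orientations are given as a rotation vector (axis times angle).
In Python, from workcell import arm gives the robot as it stands.
- The arm moves only by the tool send_rows, never from a script. Its argument "plan" is a list of rows, each a list of 2 entries, a list of its own where there are three numbers: the shift along the tool's x, y, z in cm, then the turn, a rotation vector about the tool's x, y, z in rad. A call has exactly 5 rows; each row is the pose to reach, as a shift and turn from the pose commanded when the call began, along the tool's axes at that moment; what a row does not reach only later rows make up. A row lasts 1/8 s, in which the tool goes at most 62.5 mm and 10.7 degrees, less where a joint would pass 70% of its speed; a pose out of reach is approached as far as the arm can. A call with a gripper value outside its range is refused whole. "jaw" is the opening, from 0 (shut) to 1 (fully open), set as the call begins (left out, the last holds). The fingers move at their own pace and stop on an object; "force" is the grip in N (left out, the last holds). Time passes only in rows, so rows that repeat a pose let the fingers close, or fill a call up. It gives the time, the measured TCP pose, the force and the opening at its end, in the units of the state.
- arm.get_state(): the state, without advancing time (a new reading comes with each control period).
- arm.snapshot(name): name is "scene" or "side" or "wrist"; returns a dict with "color" (400x640x3 uint8, red, green, blue), "fx", "fy", "cx", "cy" (pixels), "rvec" (rotation vector, rad) and "tvec" (3), from world to camera coordinates, as OpenCV has them. Camera axes: x right, y down, z forward; pixel columns grow to the right and rows downward; lengths in m; the calibration is good to about 2 mm. The wrist camera is an equidistant fisheye: a pixel r from the principal point sees the ray r / f radians off the axis. A picture is of the moment at which its call begins. There is no depth.
- arm.close_job(): hands the job in, once; it reports no verdict.
The state is a dict: "time_s": time; "joint_positions": joint angles; "joint_velocities": joint speeds; "joint_torque": joint torques, N m; "position": TCP position; "tcp_rot": TCP orientation; "ft_force": force on the tool from outside, world axes, zero at the start; "moment": the same for the moment, N m; "finger_gap": finger opening in m.
Only numpy, scipy, OpenCV 4.12 (cv2) and the standard library are available. Lean on these libraries where they do the work, as an engineer would, in place of code of your own. Each camera call takes 0.05 s, during which the arm holds its last target.

## Working session

There is one attempt and no reset: what is moved stays moved. The work goes in short steps, Python scripts to look and compute and a tool call to move; the robot and the scene stay as the last step left them, time stands still between calls to the robot, and variables do not carry over. Pictures are saved under pics/ and viewed, and the job is handed in when it is done.

Besides the shell and the picture viewer there is one more tool, called after "Request:" as name(argument=value, ...) on one line, values as JSON. send_rows: Moves the arm, as the interface text tells. Its arguments: {"type":"object","properties":{"plan":{"type":"array"},"jaw":{"type":"number"},"force":{"type":"number"}},"required":["plan"]}

```bash
mkdir -p pics; ls
cat > h.py <<'E'
import numpy as np, cv2
from scipy.spatial.transform import Rotation as R
from workcell import arm
def snap(n,f):
    s=arm.snapshot(n); cv2.imwrite('pics/'+f+'.png',s['color'][:,:,::-1]); 
    np.savez('pics/'+f+'.npz',**s); return s
def load(f): return dict(np.load('pics/'+f+'.npz'))
def ray(s,u,v,wrist=False):
    x=(u-s['cx'])/s['fx'];y=(v-s['cy'])/s['fy']
    if wrist:
        r=np.hypot(x,y); d=np.array([np.sin(r)*x/max(r,1e-9),np.sin(r)*y/max(r,1e-9),np.cos(r)])
    else: d=np.array([x,y,1.]); d/=np.linalg.norm(d)
    M=R.from_rotvec(np.ravel(s['rvec'])).as_matrix(); return -M.T@np.ravel(s['tvec']), M.T@d
def plane(s,u,v,z,wrist=False):
    o,d=ray(s,u,v,wrist); return o+d*(z-o[2])/d[2]
def tri(*rs):
    A=np.zeros((3,3));b=np.zeros(3)
    for o,d in rs:
        P=np.eye(3)-np.outer(d,d);A+=P;b+=P@o
    p=np.linalg.solve(A,b); return p,[np.linalg.norm((np.eye(3)-np.outer(d,d))@(p-o)) for o,d in rs]
def proj(s,p,wrist=False):
    M=R.from_rotvec(np.ravel(s['rvec'])).as_matrix(); c=M@np.array(p)+np.ravel(s['tvec'])
    if wrist:
        r=np.hypot(c[0],c[1]);th=np.arctan2(r,c[2]);return np.array([s['cx']+s['fx']*th*c[0]/r,s['cy']+s['fy']*th*c[1]/r])
    return np.array([s['cx']+s['fx']*c[0]/c[2],s['cy']+s['fy']*c[1]/c[2]])
E
python3 - <<'E'
from h import *
for n in ['scene','side','wrist']:
    s=snap(n,n+'0'); print(n,s['fx'],s['cx'],s['cy'],s['rvec'],s['tvec'], ray(s,320,200)[0])
st=arm.get_state(); print(st); print(arm.grip_depth)
E
```

```text
pics
scene 486.4540906510288 321.5515174698209 197.4217796502906 [ 1.97274875  1.80615842 -0.51203453] [-0.07838191 -0.41259997  1.748133  ] [ 1.28163617 -0.04887495  1.25990928]
side 395.6534260205314 318.98088070093297 203.99971618478668 [ 2.32746931 -0.55347149  0.22209572] [-0.48619488  0.25932896  1.2268826 ] [ 0.13718446 -0.80621144  1.06774596]
wrist 309.70691628693146 322.1730580767465 201.1725472987869 [-2.28349654 -1.73243323 -0.28295306] [-0.62419608 -0.04303951  0.37973249] [0.09045785 0.62377173 0.37201629]
{'time_s': 0.15, 'joint_positions': array([ 1.17089842e+00,  2.21071108e-01,  1.52735388e+00,  4.78201862e-07,
        1.39472069e+00, -1.26099206e-01]), 'joint_velocities': array([ 0.00022814, -0.00284396, -0.00265594,  0.00090096, -0.00043632,
       -0.00043906]), 'joint_torque': array([ 8.28131760e-04, -4.97486901e+01, -3.89903533e+01, -1.38426244e-04,
        7.16603172e-03, -1.73238806e-05]), 'position': array([0.16881043, 0.60127653, 0.23043141]), 'tcp_rot': array([-4.28684708e-01, -3.11179831e+00,  2.35511922e-03]), 'ft_force': array([0.73857745, 0.08680922, 0.51456695]), 'moment': array([-0.01413472,  0.06086461,  0.03402794]), 'finger_gap': 0.08527772779272827}
0.0187
```

View pics/scene0.png

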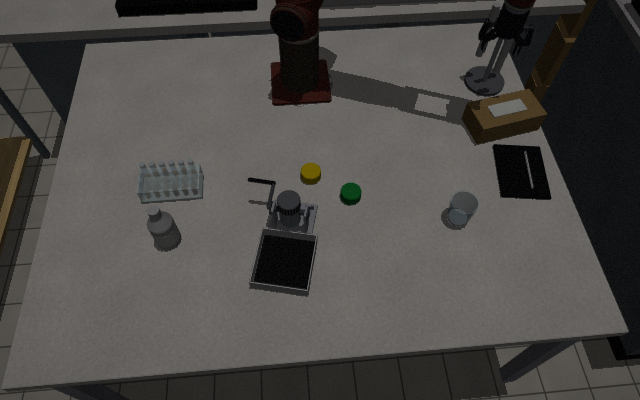

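View pics/side0.png

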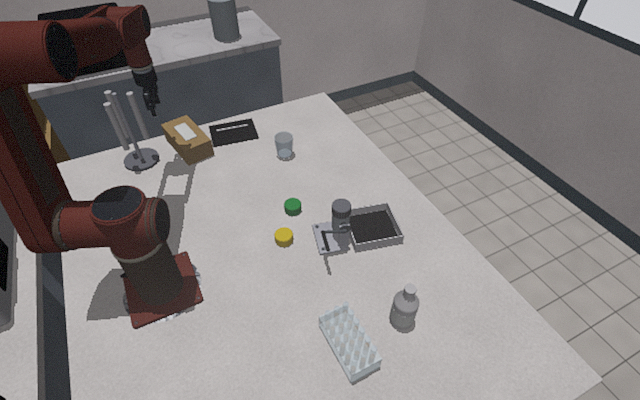

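View pics/wrist0.png

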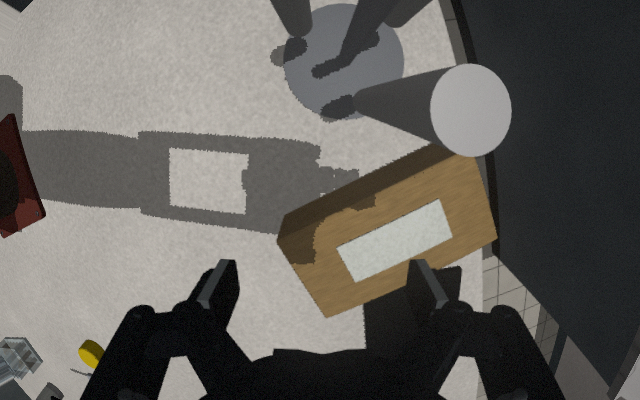

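The scene view shows the cap at about (289,203), the tray at (284,262), the crank bar at (261,181), and yellow and green lookalike caps. In the side view the cap is at (342,208). I'll zoom in on both.

Run:
```python
from h import *
a=load('scene0')['color'][150:300,230:370][:,:,::-1]; cv2.imwrite('pics/sc_z.png',cv2.resize(a,None,fx=4,fy=4,interpolation=cv2.INTER_CUBIC))
a=load('side0')['color'][180:280,270:420][:,:,::-1]; cv2.imwrite('pics/si_z.png',cv2.resize(a,None,fx=5,fy=5,interpolation=cv2.INTER_CUBIC))
```

```text
(no output)
```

View pics/sc_z.png

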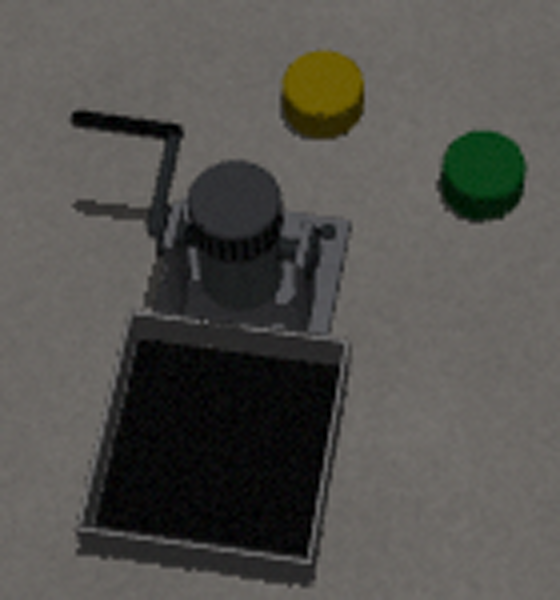

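View pics/si_z.png

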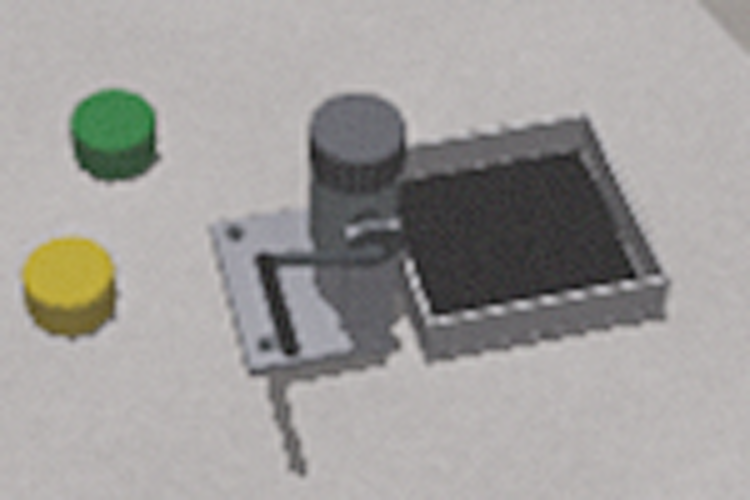

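Run:
```python
from h import *
a=load('scene0');b=load('side0')
A=lambda u,v:ray(a,230+(u+.5)/4-.5,150+(v+.5)/4-.5)
B=lambda u,v:ray(b,270+(u+.5)/5-.5,180+(v+.5)/5-.5)
pl=lambda r,z:r[0]+r[1]*(z-r[0][2])/r[1][2]
for n,p,q in [('captop',(235,200),(357,128)),('bar-far',(76,118),(290,348)),('bar-near',(176,131),(263,262)),
  ('tray1',(138,316),(388,150)),('tray2',(349,344),(586,116)),('tray3',(312,556),(664,282)),('tray4',(80,532),(432,322))]:
    print(n,tri(A(*p),B(*q)))
for n,p in [('t1',(138,316)),('t2',(349,344)),('t3',(312,556)),('t4',(80,532))]: print(n,pl(A(*p),.04))
for q in [(586,116),(664,282),(432,322)]: print(pl(B(*q),.04))
print('base',[pl(A(*p),.01) for p in [(350,222),(330,332)]])
print('base side',[pl(B(*p),.01) for p in [(212,223),(250,372)]])
print(pl(A(235,200),.158),pl(B(357,128),.158))
print('yel',pl(A(323,85),.034),pl(B(70,270),.034),'grn',pl(A(484,165),.034),pl(B(115,122),.034))
```

```text
captop (array([ 0.58899994, -0.06580322,  0.15450931]), [np.float64(0.0006752964410127141), np.float64(0.0006752964410126405)])
bar-far (array([ 0.48509286, -0.17490224,  0.11436051]), [np.float64(0.00012676103147816762), np.float64(0.0001267610314780758)])
bar-near (array([ 0.50148019, -0.10538873,  0.11199471]), [np.float64(0.0011731568916684505), np.float64(0.0011731568916683761)])
tray1 (array([ 0.62818939, -0.10724486,  0.12802706]), [np.float64(0.03738603015344235), np.float64(0.037386030153442405)])
tray2 (array([ 0.72546988, -0.04426845,  0.12746322]), [np.float64(0.056393391422193156), np.float64(0.05639339142219335)])
tray3 (array([ 0.79508281, -0.07847764, -0.05236426]), [np.float64(0.05723896295450626), np.float64(0.05723896295450616)])
tray4 (array([ 0.68298405, -0.146776  , -0.05156431]), [np.float64(0.06530719582177201), np.float64(0.06530719582177213)])
t1 [ 0.6079552  -0.14098511  0.04      ]
t2 [0.64320047 0.00663326 0.04      ]
t3 [ 0.79868686 -0.03129881  0.04      ]
t4 [ 0.76836985 -0.18401486  0.04      ]
[ 0.79885068 -0.03745927  0.04      ]
[ 0.76015085 -0.18938291  0.04      ]
[ 0.60509257 -0.1488327   0.04      ]
base [array([0.52467947, 0.01756731, 0.01      ]), array([ 0.61654062, -0.00490522,  0.01      ])]
base side [array([0.52501717, 0.01586232, 0.01      ]), array([ 0.49056858, -0.11152272,  0.01      ])]
[ 0.59066921 -0.06524273  0.158     ] [ 0.58753527 -0.0693277   0.158     ]
yel [0.41430762 0.00614299 0.034     ] [0.41250222 0.0027968  0.034     ] grn [0.49785778 0.12090986 0.034     ] [0.49588494 0.11486614 0.034     ]
```

```bash
cat >> h.py <<'E'
def go(pos,turn_w=None,cur=None):
    """shift in tool axes (cm) from current measured pose to world pos"""
    st=arm.get_state(); M=R.from_rotvec(st['tcp_rot']).as_matrix()
    return np.round(100*M.T@(np.array(pos)-st['position']),2)
def pst():
    st=arm.get_state(); M=R.from_rotvec(st['tcp_rot']).as_matrix()
    print('t',st['time_s'],'pos',st['position'].round(4),'x',M[:,0].round(3),'y',M[:,1].round(3),'z',M[:,2].round(3),'\nq',st['joint_positions'].round(3),'F',st['ft_force'].round(1),'M',st['moment'].round(2),'gap',round(st['finger_gap'],4))
E
python3 - <<'E'
from h import *
pst(); print(go([0.57,-0.066,0.27]))
E
```

```text
t 0.15 pos [0.1688 0.6013 0.2304] x [-0.963  0.27   0.   ] y [ 0.27   0.963 -0.002] z [-0.001 -0.001 -1.   ] 
q [ 1.171  0.221  1.527  0.     1.395 -0.126] F [0.7 0.1 0.5] M [-0.01  0.06  0.03] gap 0.0853
[-56.67 -53.4   -3.89]
```

Request:
send_rows(plan=[[[-3, -3, -2], [0, 0, 0.15]], [[-7, -7, -4], [0, 0, 0.33]], [[-11, -11, -4], [0, 0, 0.51]], [[-15, -15, -4], [0, 0, 0.69]], [[-19, -18, -4], [0, 0, 0.87]]])

```text
time_s: 0.78
position: [0.3036, 0.3752, 0.2712]
tcp_rot: [1.708, 2.637, 0.0]
ft_force: [1.3, 0.2, 0.4]
finger_gap: 0.0853
```

Run:
```python
from h import *
pst(); print(go([0.57,-0.066,0.27]))
```

```text
t 0.775 pos [0.3036 0.3752 0.2712] x [-0.409  0.913 -0.   ] y [0.913 0.409 0.   ] z [ 0. -0. -1.] 
q [ 0.727 -0.152  1.834 -0.     1.46   0.306] F [1.3 0.2 0.4] M [ 0.02 -0.02  0.1 ] gap 0.0853
[-51.16   6.27   0.13]
```

Request:
send_rows(plan=[[[-6, 1, 0], [0, 0, 0.18]], [[-12, 2, 0], [0, 0, 0.36]], [[-18, 3, 0], [0, 0, 0.54]], [[-24, 4, 0], [0, 0, 0.72]], [[-30, 4, 0], [0, 0, 0.9]]])

```text
time_s: 1.4
position: [0.4647, 0.1187, 0.2712]
tcp_rot: [-2.685, -1.631, -0.0]
ft_force: [0.1, 0.2, 0.6]
finger_gap: 0.0852
```

Run:
```python
from h import *
pst(); print(go([0.56,-0.066,0.27]))
```

```text
t 1.4 pos [0.4647 0.1187 0.2712] x [0.461 0.887 0.   ] y [ 0.887 -0.461  0.   ] z [ 0.  0. -1.] 
q [ 0.085 -0.16   1.841  0.     1.46   0.564] F [0.1 0.2 0.6] M [ 0.02 -0.06 -0.03] gap 0.0852
[-12.    16.97   0.12]
```

Run:
```python
from h import *
snap('wrist','w1')
```

```text
(no output)
```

View pics/w1.png

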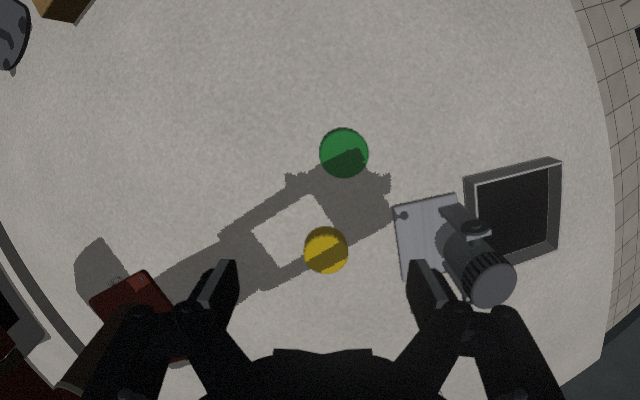

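Request:
send_rows(plan=[[[-2, 3, 0], [0, 0, 0]], [[-5, 7, 0], [0, 0, 0]], [[-8, 12, 0], [0, 0, 0]], [[-11, 15.5, 0], [0, 0, 0]], [[-12, 17, 0], [0, 0, 0]]])

```text
time_s: 2.08
position: [0.5609, -0.0657, 0.2707]
tcp_rot: [-2.681, -1.636, 0.001]
ft_force: [0.8, -0.1, -0.1]
finger_gap: 0.0852
```

Run:
```python
from h import *
snap('wrist','w2');pst()
```

```text
t 2.125 pos [ 0.5614 -0.0664  0.2707] x [ 0.458  0.889 -0.001] y [ 0.889 -0.458 -0.   ] z [-0.    -0.001 -1.   ] 
q [-2.570e-01  5.400e-02  1.636e+00 -1.000e-03  1.451e+00  2.190e-01] F [-0.8  0.2  0.2] M [-0.07  0.   -0.06] gap 0.0853
```

View pics/w2.png

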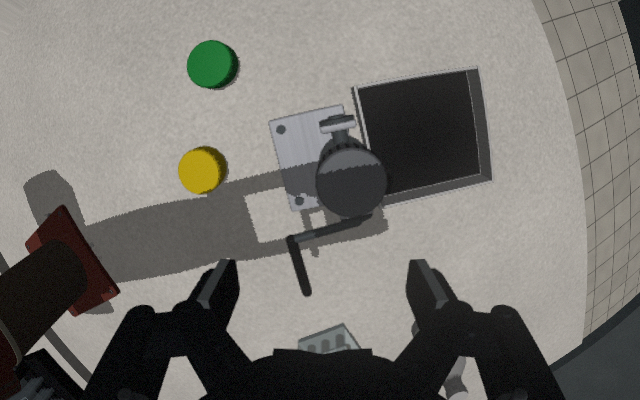

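The cap top is a disc centred near (352,183) in w2 and (494,285) in w1. The bar runs from (292,240) to (307,292). I'll triangulate from these.

Run:
```python
from h import *
a=load('w1');b=load('w2');sc=load('scene0');si=load('side0')
for f,(u,v) in (('w1',(494,285)),('w2',(352,183))):
    im=load(f)['color'][v-45:v+45,u-45:u+45][:,:,::-1]; cv2.imwrite('pics/z_%s.png'%f,cv2.resize(im,None,fx=5,fy=5))
r1=ray(a,494,285,True);r2=ray(b,352,183,True)
rs=ray(sc,288.75,199.6);ri=ray(si,341,205.2)
print(tri(r1,r2),tri(rs,r2),tri(ri,r2),tri(r1,r2,rs,ri))
pl=lambda r,z:r[0]+r[1]*(z-r[0][2])/r[1][2]
print([pl(r,.158).round(4) for r in (r1,r2,rs,ri)])
p=plane(b,293,241,.113,True);q=plane(b,307,291,.113,True);print('bar',p,q,(p+q)/2,np.arctan2(-(p-q)[0],(p-q)[1]))
t=[plane(b,u,v,.04,True) for u,v in ((356,88),(477,67),(493,180))]; print(t)
t=[plane(b,u,v,.006,True) for u,v in ((269,120),(342,104),(293,212))]; print(t)
# synthetic pads? midpoint check
```

```text
(array([ 0.59080459, -0.06761797,  0.15178992]), [np.float64(0.0006066392826306917), np.float64(0.0006066392826307861)]) (array([ 0.5909049 , -0.06497531,  0.15915302]), [np.float64(0.0008552463217090711), np.float64(0.0008552463217090709)]) (array([ 0.58980987, -0.06681374,  0.15461491]), [np.float64(0.0006356344086273907), np.float64(0.0006356344086274134)]) (array([ 0.58982555, -0.06557199,  0.15454476]), [np.float64(0.001040186342352577), np.float64(0.0015961898409805645), np.float64(0.0017050320999860706), np.float64(0.0008115423069946304)])
[array([ 0.5892, -0.0611,  0.158 ]), array([ 0.5905, -0.0661,  0.158 ]), array([ 0.5907, -0.0642,  0.158 ]), array([ 0.5875, -0.0693,  0.158 ])]
bar [ 0.50468759 -0.10862924  0.113     ] [ 0.4868285  -0.17333107  0.113     ] [ 0.49575805 -0.14098016  0.113     ] -0.2693156508026824
[array([0.64199034, 0.00260421, 0.04      ]), array([ 0.799794  , -0.03422457,  0.04      ]), array([ 0.766229  , -0.18507178,  0.04      ])]
[array([0.52598852, 0.0169455 , 0.006     ]), array([ 0.62006198, -0.00870264,  0.006     ]), array([ 0.49279553, -0.11056765,  0.006     ])]
```

View pics/z_w2.png

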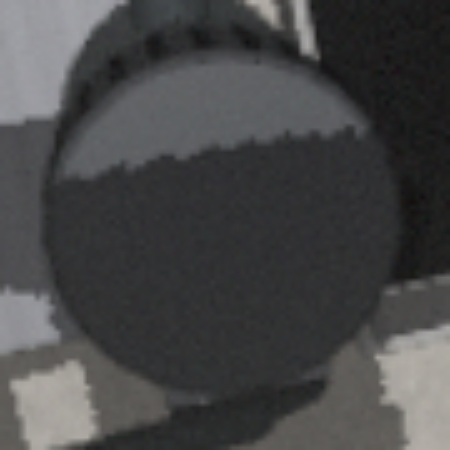

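View pics/z_w1.png

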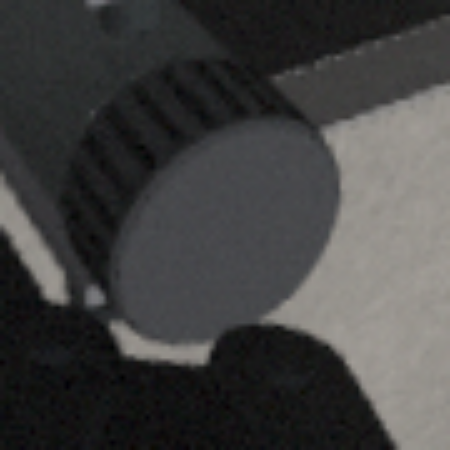

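Run:
```python
from h import *
print(go([0.5905,-0.0655,0.124]))
```

```text
[ 1.43  2.55 14.67]
```

Request:
send_rows(plan=[[[1, 1.5, 2], [0, 0, 0]], [[1.43, 2.55, 5], [0, 0, 0]], [[1.43, 2.55, 9], [0, 0, 0]], [[1.43, 2.55, 12.5], [0, 0, 0]], [[1.43, 2.55, 14.6], [0, 0, 0]]])

```text
time_s: 2.75
position: [0.5881, -0.0604, 0.1229]
tcp_rot: [-2.676, -1.64, 0.003]
ft_force: [0.5, 0.9, -0.5]
finger_gap: 0.0856
```

Run:
```python
from h import *
snap('wrist','w3');pst()
```

```text
t 2.8 pos [ 0.5867 -0.0602  0.1204] x [ 0.454  0.891 -0.001] y [ 0.891 -0.454 -0.007] z [-0.007  0.002 -1.   ] 
q [-2.360e-01  2.450e-01  1.714e+00  1.000e-03  1.189e+00  2.350e-01] F [-0.7 -0.  -2.4] M [-0.04  0.03  0.01] gap 0.0854
```

View pics/w3.png

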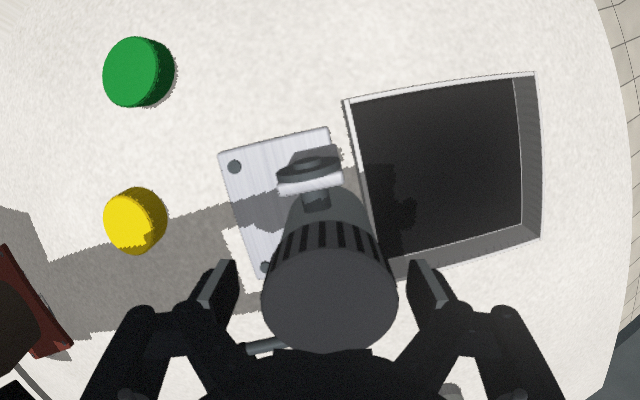

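Run:
```python
from h import *
pst();snap('side','s3');pst()
```

```text
t 2.8 pos [ 0.5867 -0.0602  0.1204] x [ 0.454  0.891 -0.001] y [ 0.891 -0.454 -0.007] z [-0.007  0.002 -1.   ] 
q [-2.360e-01  2.450e-01  1.714e+00  1.000e-03  1.189e+00  2.350e-01] F [-0.7 -0.  -2.4] M [-0.04  0.03  0.01] gap 0.0854
t 2.85 pos [ 0.5871 -0.0604  0.1221] x [ 0.454  0.891 -0.001] y [ 0.891 -0.454 -0.006] z [-0.006  0.002 -1.   ] 
q [-2.360e-01  2.440e-01  1.713e+00  1.000e-03  1.192e+00  2.350e-01] F [-0.3  0.3  0.1] M [ 0.05  0.03 -0.02] gap 0.0853
```

Request:
send_rows(plan=[[[-0.3, 0.5, -0.1], [0, 0, 0]], [[-0.3, 0.5, -0.1], [0, 0, 0]], [[-0.3, 0.5, -0.1], [0, 0, 0]], [[-0.3, 0.5, -0.1], [0, 0, 0]], [[-0.3, 0.5, -0.1], [0, 0, 0]]], jaw=0, force=70)

```text
time_s: 3.48
position: [0.5925, -0.0667, 0.1287]
tcp_rot: [-2.679, -1.639, 0.0]
ft_force: [-6.9, 4.8, 6.1]
finger_gap: 0.0609
```

Run:
```python
from h import *
pst();snap('wrist','w4');pst()
```

```text
t 3.475 pos [ 0.5925 -0.0667  0.1287] x [0.455 0.89  0.001] y [ 0.89  -0.455 -0.001] z [-0.001  0.001 -1.   ] 
q [-2.450e-01  2.460e-01  1.697e+00  1.000e-03  1.200e+00  2.270e-01] F [-6.9  4.8  6.1] M [ 0.66  1.37 -0.01] gap 0.0609
t 3.525 pos [ 0.5926 -0.0667  0.1287] x [0.455 0.89  0.001] y [ 0.89  -0.455 -0.001] z [-0.001  0.001 -1.   ] 
q [-2.450e-01  2.460e-01  1.697e+00  1.000e-03  1.200e+00  2.280e-01] F [-6.7  3.   5.9] M [ 0.72  1.4  -0.  ] gap 0.0603
```

View pics/w4.png

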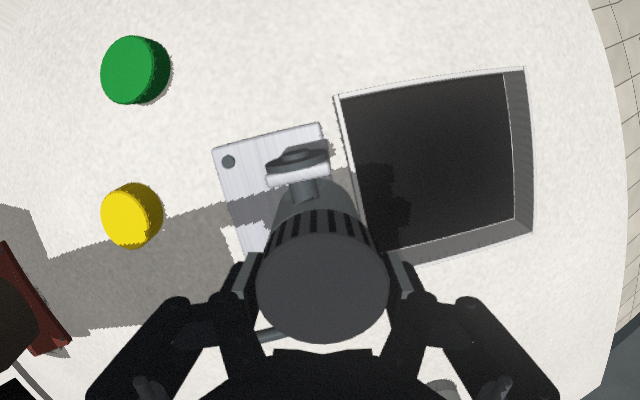

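Request:
send_rows(plan=[[[0, -0.1, -0.05], [0, 0, -0.16]], [[0, -0.1, -0.12], [0, 0, -0.32]], [[0, -0.1, -0.18], [0, 0, -0.48]], [[0, -0.1, -0.24], [0, 0, -0.64]], [[0, -0.1, -0.3], [0, 0, -0.8]]])

```text
time_s: 4.15
position: [0.5914, -0.0661, 0.1305]
tcp_rot: [-1.822, -2.557, -0.001]
ft_force: [-5.2, 3.7, 0.3]
finger_gap: 0.0611
```

Run:
```python
from h import *
pst()
```

```text
t 4.15 pos [ 0.5914 -0.0661  0.1305] x [-0.326  0.945  0.002] y [ 0.945  0.326 -0.001] z [-0.001  0.002 -1.   ] 
q [-2.450e-01  2.410e-01  1.698e+00  1.000e-03  1.204e+00 -5.770e-01] F [-5.2  3.7  0.3] M [ 0.63  0.86 -0.09] gap 0.0611
```

Request:
send_rows(plan=[[[0.05, -0.1, -0.06], [0, 0, -0.16]], [[0.05, -0.1, -0.13], [0, 0, -0.32]], [[0.05, -0.1, -0.19], [0, 0, -0.48]], [[0.05, -0.1, -0.25], [0, 0, -0.64]], [[0.05, -0.1, -0.31], [0, 0, -0.8]]])

```text
time_s: 4.78
position: [0.5904, -0.0666, 0.1336]
tcp_rot: [-0.683, -3.065, -0.0]
ft_force: [-4.7, 1.8, -0.3]
finger_gap: 0.0609
```

Run:
```python
from h import *
pst()
```

```text
t 4.775 pos [ 0.5904 -0.0666  0.1336] x [-0.905  0.425  0.001] y [ 0.425  0.905 -0.   ] z [-0.001  0.001 -1.   ] 
q [-0.245  0.236  1.699  0.     1.208 -1.377] F [-4.7  1.8 -0.3] M [ 0.15  0.68 -0.08] gap 0.0609
```

Request:
send_rows(plan=[[[0, 0, -0.06], [0, 0, -0.16]], [[0, 0, -0.13], [0, 0, -0.32]], [[0, 0, -0.19], [0, 0, -0.48]], [[0, 0, -0.22], [0, 0, -0.54]], [[0, 0, -0.25], [0, 0, -0.54]]])

```text
time_s: 5.4
position: [0.5901, -0.0671, 0.1358]
tcp_rot: [0.152, -3.136, 0.001]
ft_force: [-5.6, -0.7, -1.3]
finger_gap: 0.0608
```

Request:
send_rows(plan=[[[0, 0, -0.1], [0, 0, 0]], [[0, 0, -0.2], [0, 0, 0]], [[0, 0, -0.35], [0, 0, 0]], [[0, 0, -0.5], [0, 0, 0]], [[0, 0, -0.7], [0, 0, 0]]])

```text
time_s: 6.02
position: [0.5896, -0.0667, 0.1404]
tcp_rot: [0.151, -3.135, -0.001]
ft_force: [-5.4, 0.9, -9.0]
finger_gap: 0.0605
```

Run:
```python
from h import *
pst(); snap('side','s5')
a=load('s5')['color'][160:280,270:420][:,:,::-1]; cv2.imwrite('pics/s5z.png',cv2.resize(a,None,fx=5,fy=5,interpolation=cv2.INTER_CUBIC))
```

```text
t 6.025 pos [ 0.5896 -0.0667  0.1404] x [-0.995 -0.096  0.003] y [-0.096  0.995  0.001] z [-0.003  0.001 -1.   ] 
q [-0.245  0.228  1.694 -0.     1.223 -1.912] F [-5.4  0.9 -9. ] M [-0.09  0.77  0.16] gap 0.0605
```

View pics/s5z.png

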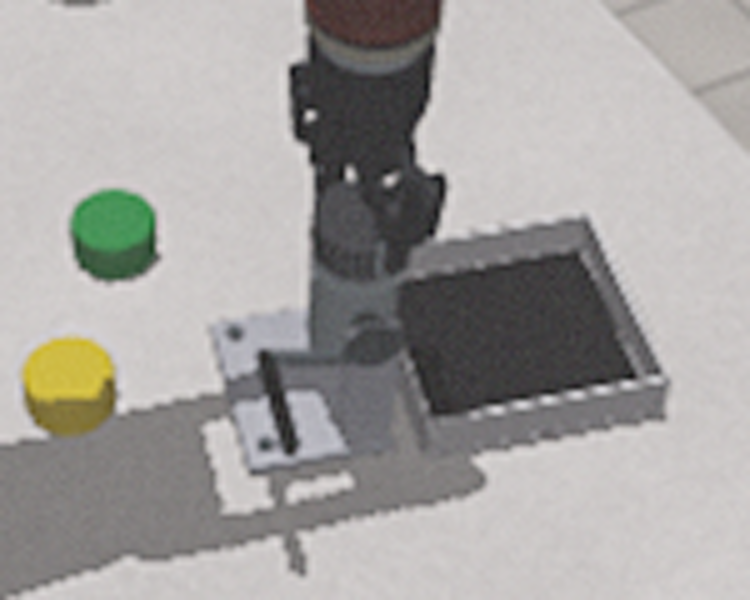

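Request:
send_rows(plan=[[[0, 0, 0], [0, 0, -0.08]], [[0, 0, 0], [0, 0, -0.16]], [[0, 0, 0], [0, 0, -0.24]], [[0, 0, -0.05], [0, 0, -0.24]], [[0, 0, -0.1], [0, 0, -0.24]]])

```text
time_s: 6.7
position: [0.5906, -0.0668, 0.1435]
tcp_rot: [0.525, -3.097, -0.001]
ft_force: [-6.5, -0.3, -4.3]
finger_gap: 0.0605
```

Run:
```python
from h import *
pst()
```

```text
t 6.7 pos [ 0.5906 -0.0668  0.1435] x [-0.944 -0.33   0.001] y [-0.33   0.944  0.   ] z [-0.001  0.    -1.   ] 
q [-0.245  0.225  1.692  0.     1.226 -2.152] F [-6.5 -0.3 -4.3] M [-0.15  0.98 -0.03] gap 0.0605
```

Request:
send_rows(plan=[[[0.1, 0, -0.1], [0, 0, 0]], [[0.1, 0, -0.25], [0, 0, 0]], [[0.1, 0, -0.4], [0, 0, 0]], [[0.1, 0, -0.6], [0, 0, 0]], [[0.1, 0, -0.8], [0, 0, 0]]])

```text
time_s: 7.32
position: [0.5911, -0.0675, 0.1519]
tcp_rot: [-0.525, 3.095, -0.002]
ft_force: [-0.8, -0.4, -0.6]
finger_gap: 0.0605
```

Run:
```python
from h import *
pst()
```

```text
t 7.325 pos [ 0.5911 -0.0675  0.1519] x [-0.944 -0.33  -0.003] y [-0.33   0.944 -0.001] z [ 0.003 -0.    -1.   ] 
q [-0.246  0.215  1.687  0.     1.237 -2.153] F [-0.8 -0.4 -0.6] M [-0.02 -0.01  0.04] gap 0.0605
```

Request:
send_rows(plan=[[[0, 0, -0.5], [0, 0, 0]], [[0, 0, -1.2], [0, 0, 0]], [[0, 0, -2], [0, 0, 0]], [[0, 0, -3], [0, 0, 0]], [[0, 0, -4.5], [0, 0, 0]]])

```text
time_s: 7.95
position: [0.5897, -0.0672, 0.1965]
tcp_rot: [0.525, -3.097, -0.0]
ft_force: [0.9, 0.6, -1.5]
finger_gap: 0.0603
```

Run:
```python
from h import *
pst(); print(go([.632,.1,.19]),go([.632,.1,.006]))
snap('side','s6')
a=load('s6')['color'][120:280,270:420][:,:,::-1]; cv2.imwrite('pics/s6z.png',cv2.resize(a,None,fx=4,fy=4,interpolation=cv2.INTER_CUBIC))
```

```text
t 7.95 pos [ 0.5897 -0.0672  0.1965] x [-0.944 -0.33   0.   ] y [-0.33   0.944  0.   ] z [-0.001  0.    -1.   ] 
q [-0.246  0.173  1.648  0.     1.322 -2.153] F [ 0.9  0.6 -1.5] M [ 0.04 -0.02 -0.04] gap 0.0603
[-9.51 14.39  0.65] [-9.52 14.39 19.05]
```

View pics/s6z.png

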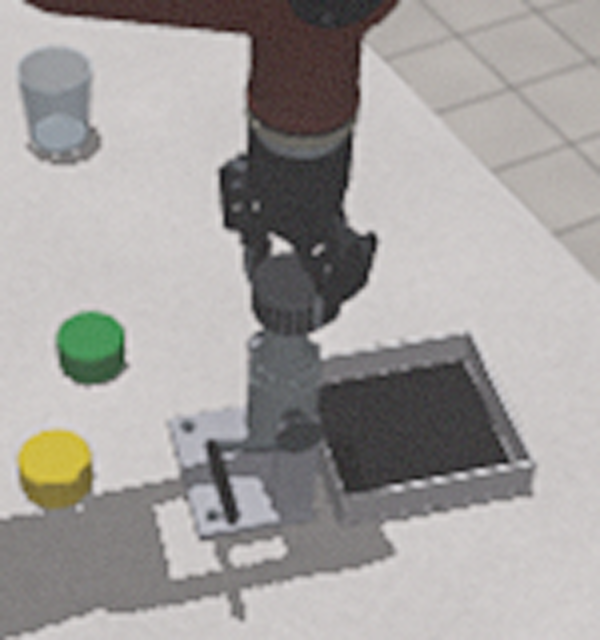

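The cap is off the canister and in the jaws. Now I'll carry it to the stand's +y side.

Request:
send_rows(plan=[[[-2, 2.5, 0], [0, 0, 0]], [[-4.5, 6.5, 0], [0, 0, 0]], [[-7, 10.5, 0.5], [0, 0, 0]], [[-9, 13.5, 3], [0, 0, 0]], [[-9.5, 14.4, 7], [0, 0, 0]]])

```text
time_s: 8.62
position: [0.6342, 0.1026, 0.1277]
tcp_rot: [-0.529, 3.091, -0.0]
ft_force: [-0.5, 0.4, -0.6]
finger_gap: 0.0603
```

Request:
send_rows(plan=[[[0, 0, 3.5], [0, 0, 0]], [[0, 0, 7], [0, 0, 0]], [[0, 0, 9.5], [0, 0, 0]], [[0, 0, 10.8], [0, 0, 0]], [[0, 0, 11.2], [0, 0, 0]]])

```text
time_s: 9.25
position: [0.632, 0.1, 0.0136]
tcp_rot: [0.525, -3.097, -0.0]
ft_force: [-0.3, -0.3, 0.1]
finger_gap: 0.0602
```

Run:
```python
from h import *
pst()
```

```text
t 9.25 pos [0.632  0.1    0.0136] x [-0.944 -0.33   0.001] y [-0.33   0.944  0.   ] z [-0.001 -0.    -1.   ] 
q [ 0.034  0.488  1.625 -0.     1.03  -1.873] F [-0.3 -0.3  0.1] M [ 0.04 -0.02  0.01] gap 0.0602
```

Not yet touching, so I'll ease it down slowly.

Request:
send_rows(plan=[[[0, 0, 0.2], [0, 0, 0]], [[0, 0, 0.4], [0, 0, 0]], [[0, 0, 0.6], [0, 0, 0]], [[0, 0, 0.7], [0, 0, 0]], [[0, 0, 0.75], [0, 0, 0]]])

```text
time_s: 9.88
position: [0.6321, 0.1, 0.0064]
tcp_rot: [-0.526, 3.097, -0.0]
ft_force: [-0.2, 0.2, -0.1]
finger_gap: 0.0605
```

Run:
```python
from h import *
pst()
```

```text
t 9.875 pos [0.6321 0.1    0.0064] x [-0.944 -0.33  -0.   ] y [-0.33   0.944 -0.   ] z [ 0. -0. -1.] 
q [ 0.034  0.498  1.626 -0.     1.018 -1.873] F [-0.2  0.2 -0.1] M [ 0.04 -0.03  0.04] gap 0.0605
```

Request:
send_rows(plan=[[[0, 0, 0.1], [0, 0, 0]], [[0, 0, 0.2], [0, 0, 0]], [[0, 0, 0.25], [0, 0, 0]], [[0, 0, 0.3], [0, 0, 0]], [[0, 0, 0.3], [0, 0, 0]]])

```text
time_s: 10.5
position: [0.6323, 0.1001, 0.005]
tcp_rot: [-0.526, 3.097, 0.0]
ft_force: [-4.5, -0.5, 9.1]
finger_gap: 0.0605
```

Run:
```python
from h import *
pst()
```

```text
t 10.5 pos [0.6323 0.1001 0.005 ] x [-0.944 -0.33  -0.   ] y [-0.33   0.944  0.   ] z [ 0.  0. -1.] 
q [ 0.034  0.501  1.625  0.     1.015 -1.873] F [-4.5 -0.5  9.1] M [0.15 0.93 0.13] gap 0.0605
```

Request:
send_rows(plan=[[[0, 0, -0.2], [0, 0, 0]], [[0, 0, -0.2], [0, 0, 0]], [[0, 0, -0.2], [0, 0, 0]], [[0, 0, -0.2], [0, 0, 0]], [[0, 0, -1], [0, 0, 0]]], jaw=1)

```text
time_s: 11.12
position: [0.6313, 0.1, 0.0127]
tcp_rot: [0.525, -3.095, -0.0]
ft_force: [-0.6, 0.2, 0.1]
finger_gap: 0.0851
```

Request:
send_rows(plan=[[[0, 0, -4], [0, 0, 0]], [[0, 0, -9], [0, 0, 0]], [[0, 0, -15], [0, 0, 0]], [[0, 0, -20], [0, 0, 0]], [[0, 0, -23], [0, 0, 0]]])

```text
time_s: 11.75
position: [0.6333, 0.1001, 0.2481]
tcp_rot: [-0.525, 3.092, -0.001]
ft_force: [-0.1, 0.0, -1.2]
finger_gap: 0.0856
```

Run:
```python
from h import *
pst();snap('wrist','w7');snap('scene','c7')
```

```text
t 11.75 pos [0.6333 0.1001 0.2481] x [-0.944 -0.33  -0.005] y [-0.33   0.944 -0.002] z [ 0.005  0.    -1.   ] 
q [ 0.034  0.244  1.467 -0.     1.425 -1.873] F [-0.1  0.  -1.2] M [ 0.02 -0.01 -0.  ] gap 0.0856
```

View pics/w7.png

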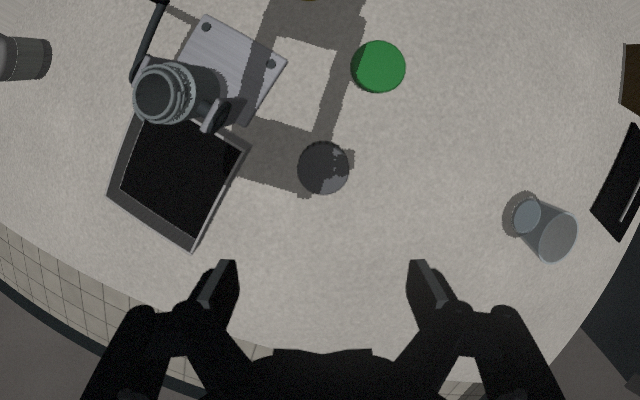

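Request:
send_rows(plan=[[[3, -2, 0], [0, 0, 0.18]], [[8, -5.5, 0], [0, 0, 0.36]], [[13, -9, 0], [0, 0, 0.54]], [[18, -12.5, 0], [0, 0, 0.72]], [[22, -15.5, 0], [0, 0, 0.9]]])

```text
time_s: 12.48
position: [0.4735, -0.1201, 0.2422]
tcp_rot: [-0.883, -3.013, 0.0]
ft_force: [0.6, -0.1, 0.2]
finger_gap: 0.0853
```

Request:
send_rows(plan=[[[0, 0, 0], [0, 0, 0.18]], [[0, 0, 0], [0, 0, 0.36]], [[0, 0, 0], [0, 0, 0.54]], [[0, 0, 0], [0, 0, 0.72]], [[0, 0, 0], [0, 0, 0.9]]], jaw=0.6)

```text
time_s: 13.1
position: [0.4749, -0.1187, 0.2421]
tcp_rot: [-2.105, -2.329, 0.001]
ft_force: [0.7, -0.3, -0.2]
finger_gap: 0.0514
```

Run:
```python
from h import *
pst()
st=arm.get_state();M=R.from_rotvec(st['tcp_rot']).as_matrix()
psi=-.255;y=np.array([-np.sin(psi),np.cos(psi),0]);a=np.arctan2(y[1],y[0])-np.arctan2(M[1,0],M[0,0]);print('turn about tool z',-a)
```

```text
t 13.1 pos [ 0.4749 -0.1187  0.2421] x [-0.101  0.995  0.001] y [ 0.995  0.101 -0.002] z [-0.002  0.001 -1.   ] 
q [-0.406 -0.115  1.855  0.     1.403 -0.507] F [ 0.7 -0.3 -0.2] M [0.03 0.01 0.03] gap 0.0514
turn about tool z 0.35596642255613076
```

Run:
```python
from h import *
for p in(-.2,-.35,-.5): print((R.from_rotvec([0,0,.356])*R.from_rotvec([p,0,0])).as_rotvec().round(3))
print(go([.4615,-.1319,.1753]))
```

```text
[-0.198 -0.036  0.355]
[-0.346 -0.062  0.352]
[-0.495 -0.089  0.349]
[-1.19 -1.45  6.68]
```

Request:
send_rows(plan=[[[0, 0, 0], [0, 0, 0.18]], [[0, 0, 0], [0, 0, 0.356]], [[-0.4, -0.5, 2], [-0.178, -0.03, 0.355]], [[-0.8, -1, 4.5], [-0.346, -0.062, 0.352]], [[-1.2, -1.45, 6.7], [-0.495, -0.089, 0.349]]])

```text
time_s: 13.72
position: [0.4616, -0.1321, 0.1745]
tcp_rot: [2.141, 1.664, 0.428]
ft_force: [0.7, 0.1, 0.7]
finger_gap: 0.0514
```

Run:
```python
from h import *
pst();snap('wrist','w8');snap('side','s8')
a=load('s8')['color'][120:280,230:420][:,:,::-1]; cv2.imwrite('pics/s8z.png',cv2.resize(a,None,fx=4,fy=4,interpolation=cv2.INTER_CUBIC))
pst()
```

```text
t 13.725 pos [ 0.4616 -0.1321  0.1745] x [ 0.247  0.969 -0.   ] y [ 0.849 -0.216  0.483] z [ 0.468 -0.119 -0.876] 
q [-0.542 -0.514  2.366  0.193  0.813 -0.391] F [0.7 0.1 0.7] M [0.08 0.21 0.02] gap 0.0514
t 13.825 pos [ 0.4542 -0.1282  0.1651] x [0.248 0.969 0.005] y [ 0.857 -0.222  0.466] z [ 0.452 -0.111 -0.885] 
q [-0.543 -0.514  2.379  0.19   0.82  -0.389] F [-0.9  0.  -1.9] M [ 0.04  0.29 -0.04] gap 0.0512
```

View pics/w8.png

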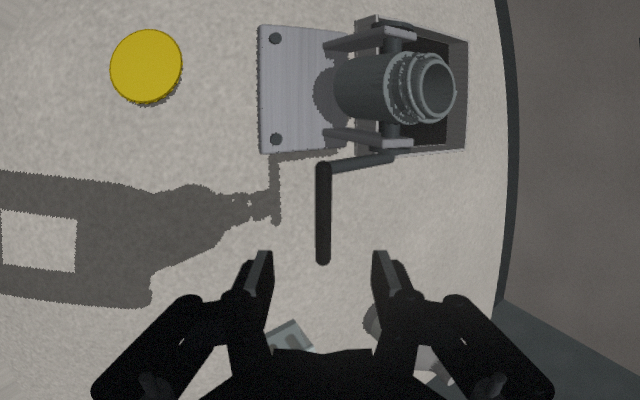

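View pics/s8z.png

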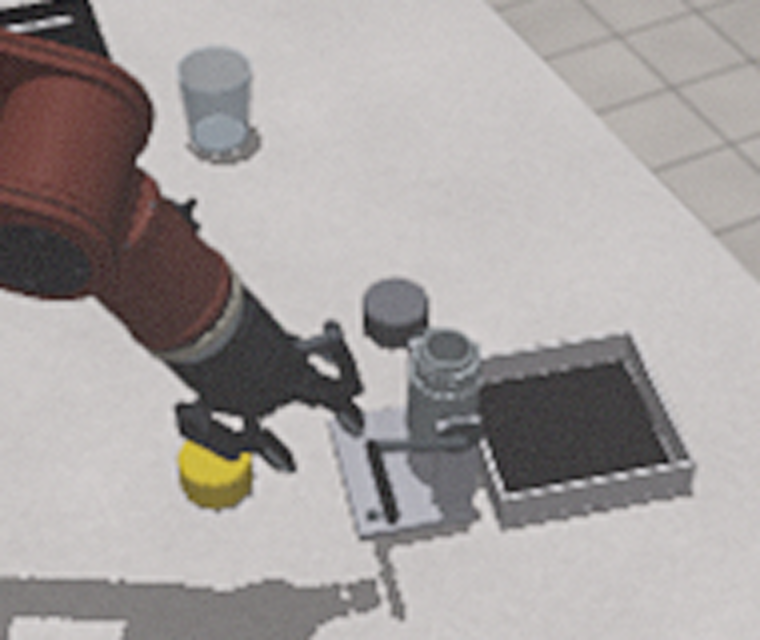

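Run:
```python
from h import *
pst()
a=load('w8');b=load('s8')
p,e=tri(ray(a,322,166,True),ray(b,324.1,231.6));q,e2=tri(ray(a,323,261,True),ray(b,327.4,249));print(p,e,q,e2,(p+q)/2)
# center via measured bar plane
print(plane(a,322.5,214,.113,True))
bar=(p+q)/2
st=arm.get_state();M=R.from_rotvec(st['tcp_rot']).as_matrix()
for b0 in (np.array([.4945,-.1405,.113]),): print(M.T@(b0-st['position'])*100)
```

```text
t 13.825 pos [ 0.4542 -0.1282  0.1651] x [0.248 0.969 0.005] y [ 0.857 -0.222  0.466] z [ 0.452 -0.111 -0.885] 
q [-0.543 -0.514  2.379  0.19   0.82  -0.389] F [-0.9  0.  -1.9] M [ 0.04  0.29 -0.04] gap 0.0512
[ 0.50756904 -0.10627501  0.10917844] [np.float64(0.0014474880416994378), np.float64(0.0014474880416994336)] [ 0.48461032 -0.1754465   0.11655414] [np.float64(0.0004229453963402833), np.float64(0.000422945396340362)] [ 0.49608968 -0.14086075  0.11286629]
[ 0.49572352 -0.1396653   0.113     ]
[-0.21831472  1.2987599   6.56726955]
```

Request:
send_rows(plan=[[[0, 0, 1], [0, 0, 0]], [[0, 0, 3], [0, 0, 0]], [[0, 0, 5], [0, 0, 0]], [[0, 0, 6], [0, 0, 0]], [[0, 0, 6], [0, 0, 0]]])

```text
time_s: 14.45
position: [0.4919, -0.1399, 0.1245]
tcp_rot: [2.144, 1.667, 0.426]
ft_force: [-0.3, -0.3, -1.3]
finger_gap: 0.0511
```

Run:
```python
from h import *
pst();
st=arm.get_state();M=R.from_rotvec(st['tcp_rot']).as_matrix()
print(M.T@(np.array([.495,-.1405,.113])-st['position'])*100)
```

```text
t 14.45 pos [ 0.4919 -0.1399  0.1245] x [0.246 0.969 0.   ] y [ 0.851 -0.216  0.479] z [ 0.465 -0.118 -0.878] 
q [-0.516 -0.317  2.336  0.211  0.648 -0.405] F [-0.3 -0.3 -1.3] M [0.03 0.18 0.04] gap 0.0511
[ 0.01890445 -0.27890389  1.16366917]
```

Request:
send_rows(plan=[[[0, -0.25, 0.8], [0, 0, 0]], [[0, -0.25, 1.6], [0, 0, 0]], [[0, -0.25, 2.4], [0, 0, 0]], [[0, -0.25, 3], [0, 0, 0]], [[0, -0.25, 3], [0, 0, 0]]])

```text
time_s: 15.08
position: [0.5019, -0.1423, 0.0955]
tcp_rot: [2.145, 1.667, 0.425]
ft_force: [0.5, -0.3, 0.4]
finger_gap: 0.0514
```

Request:
send_rows(plan=[[[0, 0, 0], [0, 0, 0]], [[0, 0, 0], [0, 0, 0]], [[0, 0, 0], [0, 0, 0]], [[0, 0, 0], [0, 0, 0]], [[0, 0, 0], [0, 0, 0]]], jaw=0, force=30)

```text
time_s: 15.7
position: [0.5031, -0.1429, 0.0972]
tcp_rot: [2.142, 1.664, 0.427]
ft_force: [5.5, 0.4, -2.2]
finger_gap: 0.011
```

Run:
```python
from h import *
pst();
st=arm.get_state();M=R.from_rotvec(st['tcp_rot']).as_matrix()
print(st['position']-.019*M[:,2])
```

```text
t 15.7 pos [ 0.5031 -0.1429  0.0972] x [ 0.247  0.969 -0.   ] y [ 0.849 -0.217  0.482] z [ 0.467 -0.119 -0.876] 
q [-0.507 -0.226  2.328  0.232  0.563 -0.424] F [ 5.5  0.4 -2.2] M [ 0.05 -0.26  0.06] gap 0.011
[ 0.49421834 -0.14059819  0.11387998]
```

```bash
cat >> h.py <<'E'
psi=-.255
XH=np.array([np.cos(psi),np.sin(psi),0]);YH=np.array([-np.sin(psi),np.cos(psi),0])
def arc(taus,tau0,piv,k=1.0,off=None):
    """rows: bar from tau0 to each tau; tool follows by k*(tau-tau0)"""
    st=arm.get_state();M=R.from_rotvec(st['tcp_rot']).as_matrix()
    b=lambda t:piv+.075*(np.cos(np.radians(170)-t)*XH+np.sin(np.radians(170)-t)*np.array([0,0,1.]))
    for t in taus:
        Q=R.from_rotvec(YH*k*(t-tau0)).as_matrix()
        off0=st['position']-b(tau0) if off is None else off
        # keep lateral (along YH) constant; off: TCP relative to bar
        p=b(t)+Q@off0
        print(t,(100*M.T@(p-st['position'])).round(2),R.from_matrix(M.T@Q@M).as_rotvec().round(3))
E
python3 - <<'E'
from h import *
st=arm.get_state();M=R.from_rotvec(st['tcp_rot']).as_matrix()
bar=st['position']-.019*M[:,2]
piv=bar+.0739*XH-np.array([0,0,.013]);print(piv, piv+.098*YH)
np.save('piv.npy',piv)
arc([.15,.32,.49,.66,.8],0,piv)
E
```

```text
[ 0.56572866 -0.15923913  0.10087998] [ 0.59044871 -0.06440812  0.10087998]
0.15 [-0.    0.48 -0.84] [0.15  0.001 0.   ]
0.32 [-0.    1.18 -1.7 ] [0.32  0.001 0.001]
0.49 [-0.    2.01 -2.42] [0.49  0.002 0.001]
0.66 [-0.01  2.95 -3.  ] [0.66  0.003 0.002]
0.8 [-0.01  3.78 -3.35] [0.8   0.004 0.002]
```

Implied canister centre (0.5904,-0.0644,0.101) matches the cap measurement. Swing, stage A.

Request:
send_rows(plan=[[[0, 0.48, -0.84], [0.15, 0, 0]], [[0, 1.18, -1.7], [0.32, 0, 0]], [[0, 2.01, -2.42], [0.49, 0, 0]], [[0, 2.95, -3.0], [0.66, 0, 0]], [[0, 3.78, -3.35], [0.8, 0, 0]]])

```text
time_s: 16.32
position: [0.518, -0.1461, 0.1433]
tcp_rot: [-2.278, -1.771, 0.274]
ft_force: [-2.9, 1.7, -5.5]
finger_gap: 0.0105
```

Run:
```python
from h import *
pst();snap('side','s9')
a=load('s9')['color'][120:280,230:420][:,:,::-1]; cv2.imwrite('pics/s9z.png',cv2.resize(a,None,fx=4,fy=4,interpolation=cv2.INTER_CUBIC))
st=arm.get_state();M=R.from_rotvec(st['tcp_rot']).as_matrix()
d=st['position']-.019*M[:,2]-np.load('piv.npy');print('tau',np.radians(170)-np.arctan2(d[2],d@XH),'r',np.hypot(d[2],d@XH))
piv=np.load('piv.npy')
arc([.9,1.05,1.2,1.3,1.4],.8,piv)
```

```text
t 16.325 pos [ 0.518  -0.1461  0.1433] x [0.247 0.969 0.001] y [ 0.924 -0.235 -0.303] z [-0.293  0.075 -0.953] 
q [-0.395  0.342  1.579 -0.043  1.525 -0.137] F [-2.9  1.7 -5.5] M [ 0.1  -0.08 -0.08] gap 0.0105
tau 0.7665582404397759 r 0.07427773429019004
0.9 [-0.    0.27 -0.59] [ 0.1    0.001 -0.   ]
1.05 [-0.    0.79 -1.42] [ 0.25   0.001 -0.   ]
1.2 [-0.01  1.42 -2.16] [ 0.4    0.002 -0.   ]
1.3 [-0.01  1.9  -2.59] [ 0.5    0.003 -0.   ]
1.4 [-0.01  2.43 -2.98] [ 0.6    0.003 -0.   ]
```

View pics/s9z.png

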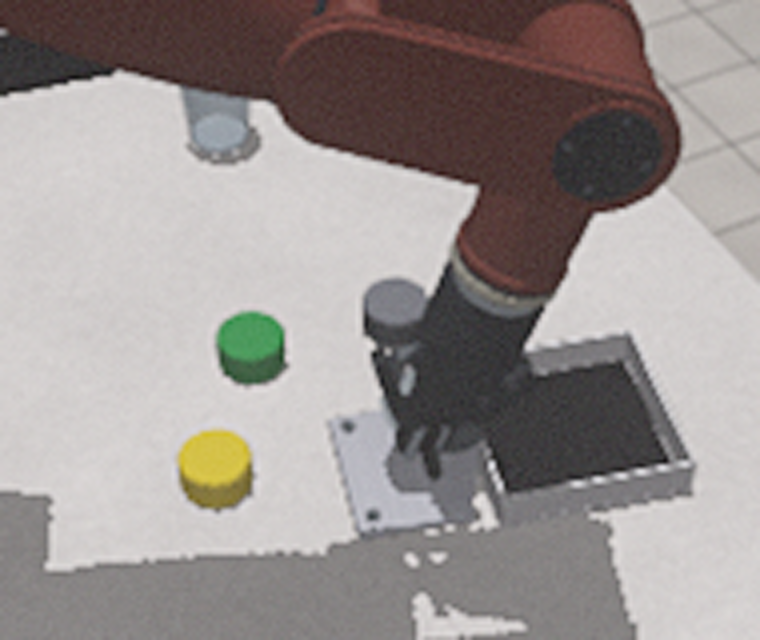

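Request:
send_rows(plan=[[[0, 0.27, -0.59], [0.1, 0, 0]], [[0, 0.79, -1.42], [0.25, 0, 0]], [[0, 1.42, -2.16], [0.4, 0, 0]], [[0, 1.9, -2.59], [0.5, 0, 0]], [[0, 2.43, -2.98], [0.6, 0, 0]]])

```text
time_s: 17.0
position: [0.5492, -0.1543, 0.1631]
tcp_rot: [-1.843, -1.433, 0.696]
ft_force: [-5.8, 0.5, -7.6]
finger_gap: 0.011
```

```bash
cat >> h.py <<'E'
def tau():
    st=arm.get_state();M=R.from_rotvec(st['tcp_rot']).as_matrix()
    d=st['position']-.019*M[:,2]-np.load('piv.npy');t=np.radians(170)-np.arctan2(d[2],d@XH);print('tau',t,'r',np.hypot(d[2],d@XH),'y',d@YH);return t
E
python3 - <<'E'
from h import *
pst();t=tau()
piv=np.load('piv.npy')
arc([1.5,1.6,1.7,1.8,1.88],t,piv,.6)
arc([1.5,1.6,1.7,1.8,1.88],t,piv,1)
E
```

```text
t 17.0 pos [ 0.5492 -0.1543  0.1631] x [0.247 0.969 0.001] y [ 0.599 -0.152 -0.786] z [-0.762  0.195 -0.618] 
q [-0.361  0.883  0.971 -0.107  2.187 -0.132] F [-5.8  0.5 -7.6] M [-0.21 -0.73  0.07] gap 0.011
tau 1.3657656095768436 r 0.07401173027937766 y 0.0007090144470178123
1.5 [-0.01  0.49 -0.77] [ 0.081  0.    -0.   ]
1.6 [-0.01  0.92 -1.29] [ 0.141  0.001 -0.001]
1.7 [-0.01  1.4  -1.76] [ 0.201  0.001 -0.001]
1.8 [-0.02  1.93 -2.17] [ 0.261  0.001 -0.001]
1.88 [-0.02  2.37 -2.46] [ 0.309  0.001 -0.001]
1.5 [-0.    0.39 -0.77] [ 0.134  0.001 -0.001]
1.6 [-0.01  0.74 -1.31] [ 0.234  0.001 -0.001]
1.7 [-0.01  1.15 -1.82] [ 0.334  0.001 -0.001]
1.8 [-0.02  1.6  -2.27] [ 0.434  0.002 -0.002]
1.88 [-0.02  2.   -2.61] [ 0.514  0.002 -0.002]
```

Run:
```python
from h import *
arc([1.5,1.6,1.7,1.8,1.88,1.95,2.03],tau(),np.load('piv.npy'),.35)
```

```text
tau 1.3657656095768436 r 0.07401173027937766 y 0.0007090144470178123
1.5 [-0.01  0.56 -0.77] [ 0.047  0.    -0.   ]
1.6 [-0.01  1.04 -1.28] [ 0.082  0.    -0.   ]
1.7 [-0.01  1.57 -1.74] [ 0.117  0.    -0.   ]
1.8 [-0.02  2.14 -2.14] [ 0.152  0.001 -0.001]
1.88 [-0.02  2.62 -2.41] [ 0.18   0.001 -0.001]
1.95 [-0.02  3.06 -2.62] [ 0.204  0.001 -0.001]
2.03 [-0.03  3.57 -2.81] [ 0.232  0.001 -0.001]
```

Request:
send_rows(plan=[[[0, 0.3, -0.4], [0.02, 0, 0]], [[0, 0.56, -0.77], [0.05, 0, 0]], [[0, 1.04, -1.28], [0.08, 0, 0]], [[0, 1.57, -1.74], [0.12, 0, 0]], [[0, 2.14, -2.14], [0.15, 0, 0]]])

```text
time_s: 17.62
position: [0.5779, -0.1618, 0.1603]
tcp_rot: [-1.728, -1.343, 0.781]
ft_force: [-9.8, 2.3, -3.7]
finger_gap: 0.0105
```

Run:
```python
from h import *
pst();t=tau()
arc([1.85,1.9,1.95,2.0,2.05],t,np.load('piv.npy'),.3)
```

```text
t 17.625 pos [ 0.5779 -0.1618  0.1603] x [0.247 0.969 0.001] y [ 0.479 -0.122 -0.87 ] z [-0.843  0.215 -0.494] 
q [-0.354  1.093  0.707 -0.132  2.39  -0.149] F [-9.8  2.3 -3.7] M [-0.05 -0.05 -0.02] gap 0.0105
tau 1.7950268154744962 r 0.07462618106495937 y 0.0006523070856655497
1.85 [-0.    0.3  -0.24] [ 0.016  0.    -0.   ]
1.9 [-0.    0.59 -0.45] [ 0.031  0.    -0.   ]
1.95 [-0.01  0.88 -0.64] [ 0.046  0.    -0.   ]
2.0 [-0.01  1.19 -0.81] [ 0.061  0.    -0.   ]
2.05 [-0.01  1.5  -0.97] [ 0.076  0.    -0.   ]
```

Request:
send_rows(plan=[[[0, 0.3, -0.24], [0.01, 0, 0]], [[0, 0.59, -0.45], [0.02, 0, 0]], [[0, 0.88, -0.64], [0.03, 0, 0]], [[0, 1.19, -0.81], [0.04, 0, 0]], [[0, 1.5, -0.97], [0.04, 0, 0]]])

```text
time_s: 18.25
position: [0.5934, -0.1658, 0.1527]
tcp_rot: [-1.698, -1.32, 0.803]
ft_force: [-10.9, 2.2, -1.8]
finger_gap: 0.0107
```

Request:
send_rows(plan=[[[0, 0, 0], [0, 0, 0]], [[0, 0, 0], [0, 0, 0]], [[0, 0, 0], [0, 0, 0]], [[0, 0, 0], [0, 0, 0]], [[0, 0, 0], [0, 0, 0]]])

```text
time_s: 18.88
position: [0.5935, -0.1659, 0.1525]
tcp_rot: [-1.699, -1.321, 0.802]
ft_force: [-7.3, 1.0, -2.4]
finger_gap: 0.0107
```

Run:
```python
from h import *
pst();t=tau()
snap('scene','c10');snap('side','s10')
a=load('s10')['color'][150:290,270:440][:,:,::-1]; a=cv2.resize(a,None,fx=4,fy=4,interpolation=cv2.INTER_CUBIC);cv2.imwrite('pics/s10z.png',np.clip(a.astype(float)*1.5,0,255))
a=load('c10')['color'][150:300,220:380][:,:,::-1]; a=cv2.resize(a,None,fx=4,fy=4,interpolation=cv2.INTER_CUBIC);cv2.imwrite('pics/c10z.png',np.clip(a.astype(float)*2,0,255))
```

```text
t 18.875 pos [ 0.5935 -0.1659  0.1525] x [0.247 0.969 0.   ] y [ 0.447 -0.114 -0.887] z [-0.86   0.219 -0.461] 
q [-0.351  1.19   0.577 -0.143  2.46  -0.159] F [-7.3  1.  -2.4] M [ 0.02 -0.03 -0.01] gap 0.0107
tau 2.0414420749182467 r 0.07554392000441514 y 0.0006547188352878947[ WARN:0@2.776] global loadsave.cpp:1063 imwrite_ Unsupported depth image for selected encoder is fallbacked to CV_8U.
```

View pics/s10z.png

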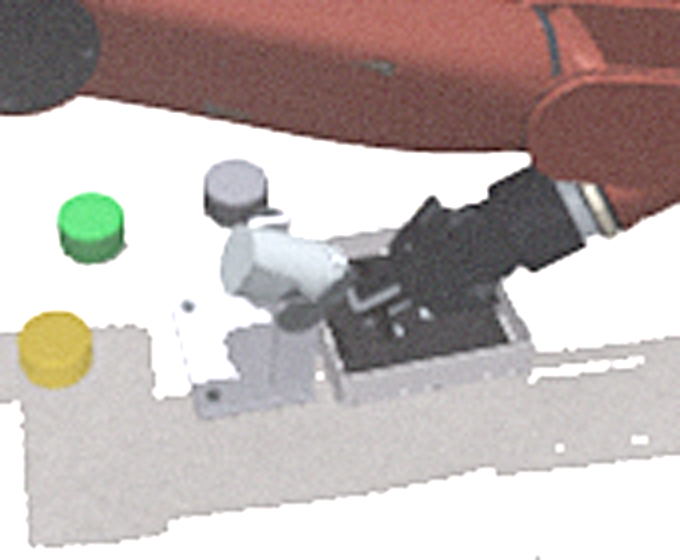

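View pics/c10z.png

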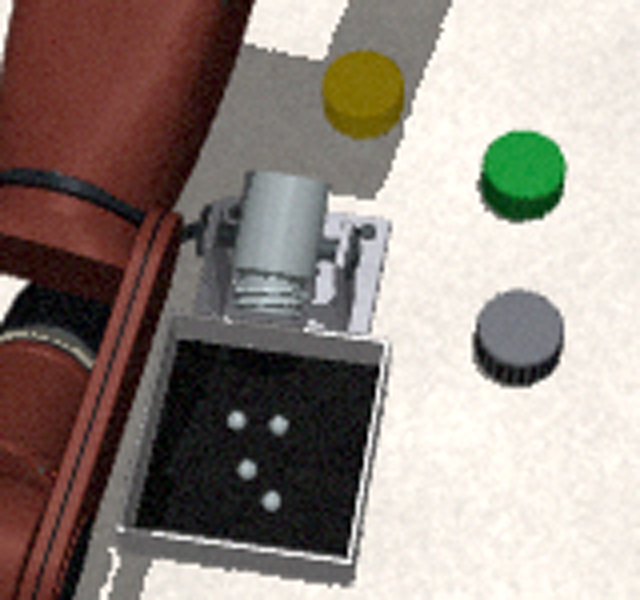

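All four balls are in the tray. Now I'll swing the crank back.

Run:
```python
from h import *
arc([1.95,1.78,1.6,1.4,1.2],tau(),np.load('piv.npy'),.78)
```

```text
tau 2.041597722184375 r 0.07556178637843511 y 0.0006534342164758282
1.95 [ 0.   -0.47  0.32] [-0.071 -0.     0.   ]
1.78 [ 0.01 -1.26  1.03] [-0.204 -0.001  0.001]
1.6 [ 0.01 -1.95  1.93] [-0.344 -0.001  0.002]
1.4 [ 0.02 -2.51  3.07] [-0.5   -0.001  0.002]
1.2 [ 0.03 -2.83  4.3 ] [-0.656 -0.002  0.003]
```

Request:
send_rows(plan=[[[0, -0.47, 0.32], [-0.07, 0, 0]], [[0, -1.26, 1.03], [-0.2, 0, 0]], [[0, -1.95, 1.93], [-0.34, 0, 0]], [[0, -2.51, 3.07], [-0.5, 0, 0]], [[0, -2.83, 4.3], [-0.66, 0, 0]]])

```text
time_s: 19.6
position: [0.547, -0.1534, 0.1581]
tcp_rot: [-2.203, -1.713, 0.36]
ft_force: [9.4, -0.8, -11.2]
finger_gap: 0.0108
```

Run:
```python
from h import *
pst()
arc([1.1,.92,.74,.56,.4],tau(),np.load('piv.npy'),.78)
```

```text
t 19.6 pos [ 0.547  -0.1534  0.1581] x [0.247 0.969 0.001] y [ 0.887 -0.225 -0.404] z [-0.391  0.101 -0.915] 
q [-0.381  0.482  1.389 -0.053  1.683 -0.127] F [  9.4  -0.8 -11.2] M [-0.38 -2.35 -0.12] gap 0.0108
tau 1.2379513348447226 r 0.07554522607637049 y 0.0009678223942196228
1.1 [ 0.   -0.63  0.61] [-0.108 -0.001  0.   ]
0.92 [ 0.01 -1.31  1.54] [-0.248 -0.001  0.   ]
0.74 [ 0.01 -1.81  2.58] [-0.388 -0.002  0.001]
0.56 [ 0.02 -2.11  3.71] [-0.529 -0.003  0.001]
0.4 [ 0.02 -2.2   4.75] [-0.654 -0.004  0.001]
```

Request:
send_rows(plan=[[[0, -0.63, 0.61], [-0.11, 0, 0]], [[0, -1.31, 1.54], [-0.25, 0, 0]], [[0, -1.81, 2.58], [-0.39, 0, 0]], [[0, -2.11, 3.71], [-0.53, 0, 0]], [[0, -2.2, 4.75], [-0.66, 0, 0]]])

```text
time_s: 20.23
position: [0.5102, -0.1439, 0.1278]
tcp_rot: [2.321, 1.802, 0.224]
ft_force: [17.5, 5.3, -4.1]
finger_gap: 0.0108
```

Run:
```python
from h import *
pst()
arc([.3,.2,.1,0.02,-.03],tau(),np.load('piv.npy'),.7)
```

```text
t 20.225 pos [ 0.5102 -0.1439  0.1278] x [0.248 0.969 0.001] y [ 0.939 -0.24   0.244] z [ 0.237 -0.06  -0.97 ] 
q [-0.456 -0.093  2.08   0.064  0.914 -0.239] F [17.5  5.3 -4.1] M [ 0.96 -2.47  0.38] gap 0.0108
tau 0.455245921959321 r 0.07705704872867744 y 0.0007641707944762641
0.3 [ 0.   -0.64  0.82] [-0.109 -0.    -0.   ]
0.2 [ 0.   -0.99  1.39] [-0.179 -0.001 -0.   ]
0.1 [ 0.   -1.27  2.01] [-0.249 -0.001 -0.   ]
0.02 [ 0.   -1.45  2.52] [-0.305 -0.001 -0.001]
-0.03 [ 0.   -1.55  2.85] [-0.34  -0.001 -0.001]
```

Request:
send_rows(plan=[[[0, -0.5, 0.7], [-0.12, 0, 0]], [[0, -0.9, 1.3], [-0.22, 0, 0]], [[0, -1.2, 1.9], [-0.3, 0, 0]], [[0, -1.4, 2.45], [-0.38, 0, 0]], [[0, -1.55, 2.85], [-0.42, 0, 0]]])

```text
time_s: 20.85
position: [0.5028, -0.1431, 0.0998]
tcp_rot: [2.024, 1.57, 0.542]
ft_force: [18.0, 18.7, 21.6]
finger_gap: 0.0108
```

Run:
```python
from h import *
pst();t=tau()
arc([-.05],t,np.load('piv.npy'),0)
```

```text
t 20.85 pos [ 0.5028 -0.1431  0.0998] x [ 0.249  0.968 -0.001] y [ 0.761 -0.195  0.618] z [ 0.598 -0.155 -0.786] 
q [-0.544 -0.309  2.453  0.481  0.393 -0.682] F [18.  18.7 21.6] M [ 1.87 -3.89  2.14] gap 0.0108
tau 0.003545316645484853 r 0.07794891417168645 y -0.0003109881220239967
-0.05 [ 0.   -0.29  0.27] [0. 0. 0.]
```

Request:
send_rows(plan=[[[0, 0, 0], [0, 0, 0]], [[0, 0, 0], [0, 0, 0]], [[0, 0, 0], [0, 0, 0]], [[0, 0, -2], [0, 0, 0]], [[0, 0, -5], [0, 0, 0]]], jaw=0.6)

```text
time_s: 21.48
position: [0.4672, -0.1335, 0.132]
tcp_rot: [2.038, 1.583, 0.532]
ft_force: [0.6, -0.0, 0.8]
finger_gap: 0.0515
```

Run:
```python
from h import *
pst();snap('wrist','w11');snap('side','s11')
a=load('s11')['color'][150:290,270:440][:,:,::-1]; a=cv2.resize(a,None,fx=4,fy=4,interpolation=cv2.INTER_CUBIC);cv2.imwrite('pics/s11z.png',a)
```

```text
t 21.475 pos [ 0.4672 -0.1335  0.132 ] x [0.247 0.969 0.001] y [ 0.773 -0.198  0.603] z [ 0.584 -0.148 -0.798] 
q [-0.579 -0.525  2.511  0.373  0.567 -0.584] F [ 0.6 -0.   0.8] M [0.07 0.28 0.02] gap 0.0515
```

View pics/w11.png

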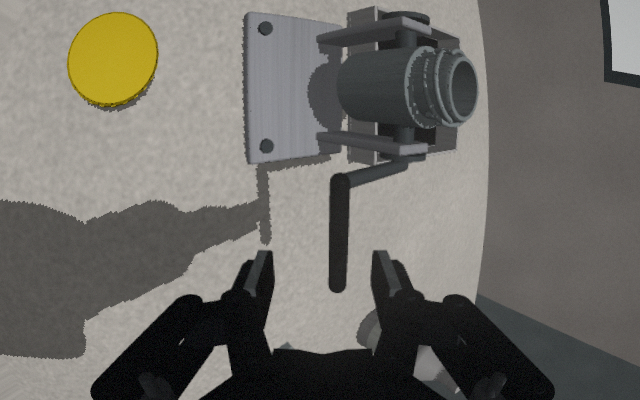

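View pics/s11z.png

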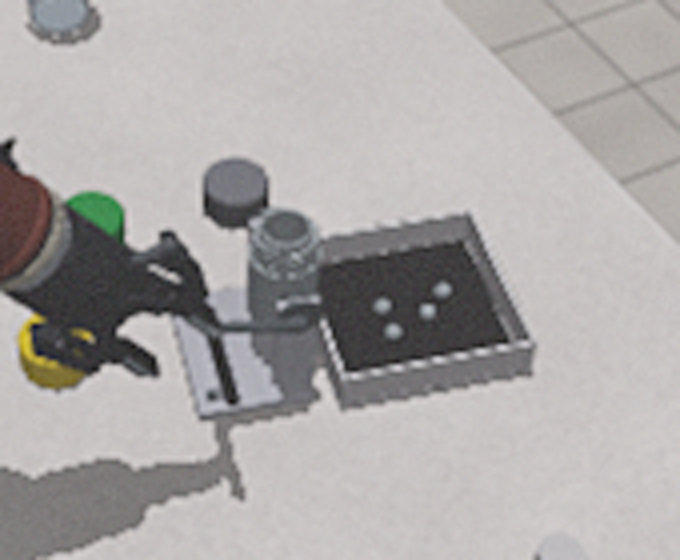

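Run:
```python
from h import *
o=[cv2.resize(load(f)['color'][195:260,305:360][:,:,::-1],None,fx=7,fy=7,interpolation=cv2.INTER_CUBIC) for f in('s8','s11')]
cv2.imwrite('pics/cmp.png',np.hstack(o))
```

```text
(no output)
```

View pics/cmp.png

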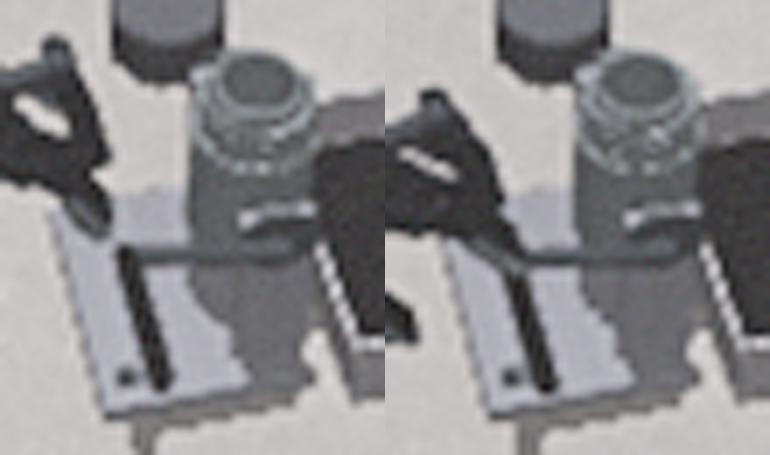

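Request:
send_rows(plan=[[[0, 0, -3], [0, 0, 0]], [[0, 0.5, -6], [0.16, 0, 0]], [[0, 2, -8], [0.33, 0, 0]], [[0, 3.5, -9], [0.5, 0, 0]], [[0, 5.1, -9.7], [0.65, 0, 0]]], jaw=1)

```text
time_s: 22.2
position: [0.4523, -0.1298, 0.2415]
tcp_rot: [-2.478, -1.927, 0.003]
ft_force: [0.1, 0.4, 0.8]
finger_gap: 0.0852
```

Run:
```python
from h import *
pst();print(go([.6323,.1001,.24]),go([.6323,.1001,.0053]))
```

```text
t 22.2 pos [ 0.4523 -0.1298  0.2415] x [0.246 0.969 0.   ] y [ 0.969 -0.246 -0.003] z [-0.003  0.001 -1.   ] 
q [-4.470e-01 -1.620e-01  1.899e+00 -1.000e-03  1.409e+00 -1.980e-01] F [0.1 0.4 0.8] M [ 0.05 -0.02  0.04] gap 0.0852
[26.71 11.78  0.11] [26.71 11.86 23.58]
```

Request:
send_rows(plan=[[[3, 1, 0], [0, 0, -0.18]], [[8, 3.5, 0], [0, 0, -0.36]], [[13, 6, 0], [0, 0, -0.54]], [[18, 8, 0], [0, 0, -0.72]], [[23, 10.5, 0], [0, 0, -0.9]]])

```text
time_s: 22.82
position: [0.6107, 0.0693, 0.2389]
tcp_rot: [-1.385, -2.818, -0.0]
ft_force: [0.3, 0.6, 0.2]
finger_gap: 0.0855
```

Run:
```python
from h import *
pst();print(go([.6323,.1001,.24]))
```

```text
t 22.825 pos [0.6107 0.0693 0.2389] x [-0.611  0.792  0.001] y [ 0.792  0.611 -0.001] z [-0.001  0.001 -1.   ] 
q [-1.600e-02  1.920e-01  1.545e+00  1.000e-03  1.406e+00 -6.730e-01] F [0.3 0.6 0.2] M [-0.01 -0.04  0.02] gap 0.0855
[ 1.12  3.59 -0.11]
```

Request:
send_rows(plan=[[[0.5, 1.5, 0], [0, 0, -0.18]], [[1, 3, 0], [0, 0, -0.36]], [[1.1, 3.6, 0], [0, 0, -0.54]], [[1.1, 3.6, 0], [0, 0, -0.72]], [[1.1, 3.6, 0], [0, 0, -0.9]]])

```text
time_s: 23.45
position: [0.6317, 0.0985, 0.2386]
tcp_rot: [-0.021, -3.14, -0.001]
ft_force: [-0.2, -0.1, -0.3]
finger_gap: 0.0854
```

Request:
send_rows(plan=[[[0, 0, 2], [0, 0, -0.18]], [[0, 0, 5], [0, 0, -0.35]], [[0, 0, 9], [0, 0, -0.35]], [[0, 0, 13], [0, 0, -0.35]], [[0, 0, 14], [0, 0, -0.35]]])

```text
time_s: 24.08
position: [0.6286, 0.0982, 0.0957]
tcp_rot: [0.515, -3.091, -0.002]
ft_force: [0.2, 0.0, -0.3]
finger_gap: 0.0854
```

Run:
```python
from h import *
pst();snap('wrist','w12');print(go([.6323,.1001,.0053]))
```

```text
t 24.075 pos [0.6286 0.0982 0.0957] x [-0.946 -0.324  0.007] y [-0.324  0.946  0.003] z [-0.008  0.    -1.   ] 
q [ 3.100e-02  3.770e-01  1.600e+00  1.000e-03  1.173e+00 -1.870e+00] F [ 0.2  0.  -0.3] M [ 0.01 -0.02 -0.03] gap 0.0854
[-0.41  0.07  9.11]
```

View pics/w12.png

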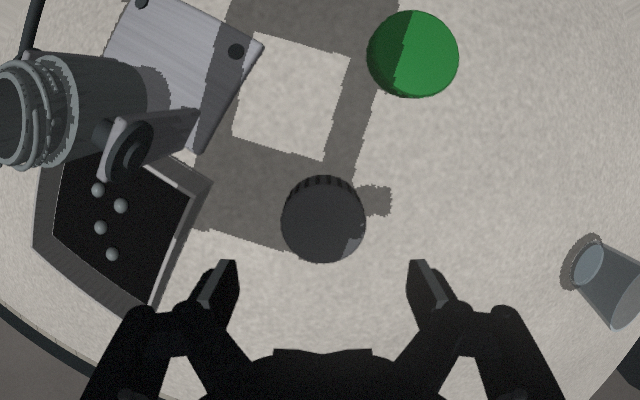

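Request:
send_rows(plan=[[[-0.2, 0, 2.5], [0, 0, 0]], [[-0.25, 0.1, 5], [0, 0, 0]], [[-0.25, 0.1, 7.5], [0, 0, 0]], [[-0.25, 0.1, 8.8], [0, 0, 0]], [[-0.25, 0.1, 9], [0, 0, 0]]])

```text
time_s: 24.75
position: [0.6337, 0.0999, 0.0112]
tcp_rot: [-0.516, 3.099, 0.0]
ft_force: [-0.3, 0.1, 0.9]
finger_gap: 0.0853
```

Run:
```python
from h import *
pst();print(go([.6323,.1001,.0055]))
```

```text
t 24.75 pos [0.6337 0.0999 0.0112] x [-0.946 -0.324 -0.   ] y [-0.324  0.946  0.   ] z [ 0.  0. -1.] 
q [ 0.033  0.494  1.621  0.     1.026 -1.867] F [-0.3  0.1  0.9] M [ 0.01 -0.01 -0.03] gap 0.0853
[0.12 0.07 0.57]
```

Request:
send_rows(plan=[[[0.1, 0.05, 0.3], [0, 0, 0]], [[0.1, 0.05, 0.55], [0, 0, 0]], [[0.1, 0.05, 0.55], [0, 0, 0]], [[0.1, 0.05, 0.55], [0, 0, 0]], [[0.1, 0.05, 0.55], [0, 0, 0]]], jaw=0, force=70)

```text
time_s: 25.38
position: [0.6337, 0.1001, 0.0088]
tcp_rot: [-0.515, 3.096, -0.001]
ft_force: [-5.6, -0.5, 10.3]
finger_gap: 0.0604
```

Run:
```python
from h import *
pst()
```

```text
t 25.375 pos [0.6337 0.1001 0.0088] x [-0.946 -0.324 -0.003] y [-0.324  0.946 -0.001] z [ 0.003  0.    -1.   ] 
q [ 0.034  0.496  1.624  0.     1.019 -1.867] F [-5.6 -0.5 10.3] M [-0.02  0.79 -0.  ] gap 0.0604
```

Request:
send_rows(plan=[[[0, 0, -1], [0, 0, 0]], [[0, 0, -3], [0, 0, 0]], [[0, 0, -8], [0, 0, 0]], [[0, 0, -14], [0, 0, 0]], [[0, 0, -19], [0, 0, 0]]])

```text
time_s: 26.0
position: [0.6329, 0.1, 0.2]
tcp_rot: [-0.515, 3.095, -0.001]
ft_force: [0.8, 0.3, -1.0]
finger_gap: 0.0603
```

Run:
```python
from h import *
pst();print(go([.5915,-.0668,.185]))
```

```text
t 26.0 pos [0.6329 0.1    0.2   ] x [-0.946 -0.324 -0.003] y [-0.324  0.946 -0.001] z [ 0.004  0.    -1.   ] 
q [ 0.034  0.277  1.519  0.     1.342 -1.867] F [ 0.8  0.3 -1. ] M [0.03 0.01 0.03] gap 0.0603
[  9.32 -14.44   1.48]
```

Request:
send_rows(plan=[[[2, -3, 0], [0, 0, 0]], [[5, -7.5, 0], [0, 0, 0]], [[7.5, -11.5, 0], [0, 0, 0]], [[9, -14, 0], [0, 0, 0]], [[9.3, -14.4, 0], [0, 0, 0]]])

```text
time_s: 26.62
position: [0.5908, -0.0683, 0.1972]
tcp_rot: [-0.511, 3.098, -0.001]
ft_force: [0.4, -0.3, -0.7]
finger_gap: 0.0603
```

Request:
send_rows(plan=[[[0, 0, 0], [0, 0, 0]], [[0, 0, 0], [0, 0, 0]], [[0, 0, 0.5], [0, 0, 0]], [[0, 0, 1], [0, 0, 0]], [[0, 0, 1.5], [0, 0, 0]]])

```text
time_s: 27.25
position: [0.5908, -0.066, 0.18]
tcp_rot: [0.516, -3.099, -0.001]
ft_force: [-0.1, -0.1, -0.3]
finger_gap: 0.0603
```

Run:
```python
from h import *
pst();print(go([.5915,-.0668,.165]));snap('wrist','w13');snap('side','s13');snap('scene','c13');pst()
a=load('s13')['color'][150:260,290:400][:,:,::-1]; cv2.imwrite('pics/s13z.png',cv2.resize(a,None,fx=5,fy=5,interpolation=cv2.INTER_CUBIC))
```

```text
t 27.25 pos [ 0.5908 -0.066   0.18  ] x [-0.946 -0.324  0.   ] y [-0.324  0.946  0.   ] z [-0.  0. -1.] 
q [-0.244  0.189  1.661  0.     1.292 -2.145] F [-0.1 -0.1 -0.3] M [ 0.02 -0.03 -0.02] gap 0.0603
[-0.04 -0.1   1.5 ]
t 27.4 pos [ 0.5906 -0.0662  0.18  ] x [-0.946 -0.324  0.001] y [-0.324  0.946  0.001] z [-0.001  0.    -1.   ] 
q [-0.244  0.189  1.661  0.     1.292 -2.145] F [ 0.6 -0.5 -1.3] M [-0.    0.04 -0.02] gap 0.0604
```

View pics/w13.png

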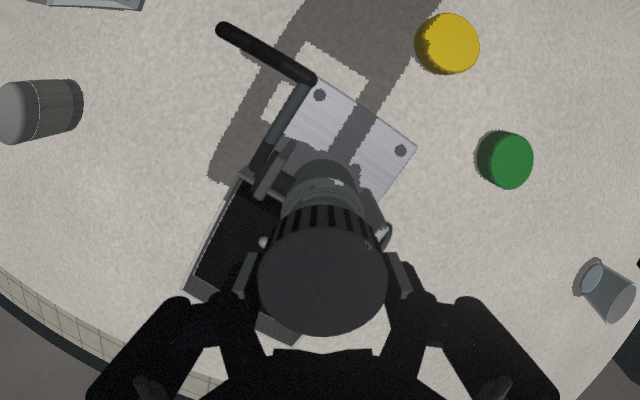

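View pics/s13z.png

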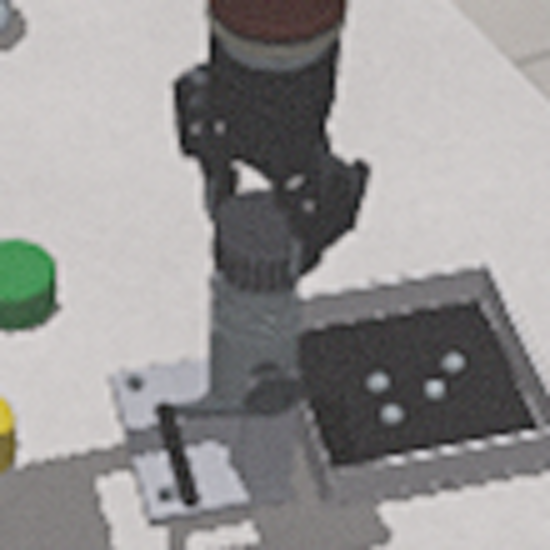

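Request:
send_rows(plan=[[[0, -0.05, 0.6], [0, 0, 0]], [[0, -0.05, 1.2], [0, 0, 0]], [[0, -0.05, 1.8], [0, 0, 0]], [[0, -0.05, 2.4], [0, 0, 0]], [[0, -0.05, 2.8], [0, 0, 0]]])

```text
time_s: 28.02
position: [0.5905, -0.0669, 0.1522]
tcp_rot: [0.516, -3.098, -0.0]
ft_force: [-3.3, -0.4, 1.3]
finger_gap: 0.0604
```

Run:
```python
from h import *
pst()
```

```text
t 28.025 pos [ 0.5905 -0.0669  0.1522] x [-0.946 -0.324  0.001] y [-0.324  0.946  0.   ] z [-0.001  0.    -1.   ] 
q [-0.245  0.216  1.685 -0.     1.242 -2.146] F [-3.3 -0.4  1.3] M [-0.07  0.62 -0.02] gap 0.0604
```

Request:
send_rows(plan=[[[0.08, 0, 0.3], [0, 0, 0]], [[0.08, 0, 0.5], [0, 0, 0]], [[0.08, 0, 0.7], [0, 0, 0]], [[0.08, 0, 0.9], [0, 0, 0]], [[0.08, 0, 1.0], [0, 0, 0]]])

```text
time_s: 28.65
position: [0.5902, -0.0673, 0.1426]
tcp_rot: [0.516, -3.099, 0.0]
ft_force: [-2.1, -0.4, 0.9]
finger_gap: 0.0601
```

Run:
```python
from h import *
pst()
```

```text
t 28.65 pos [ 0.5902 -0.0673  0.1426] x [-0.946 -0.324  0.   ] y [-0.324  0.946 -0.   ] z [-0. -0. -1.] 
q [-0.246  0.225  1.694 -0.     1.223 -2.147] F [-2.1 -0.4  0.9] M [-0.07  0.55  0.03] gap 0.0601
```

Request:
send_rows(plan=[[[0.03, 0, 0.15], [0, 0, 0]], [[0.03, 0, 0.3], [0, 0, 0]], [[0.03, 0, 0.35], [0, 0, 0.12]], [[0.03, 0, 0.4], [0, 0, 0.25]], [[0.03, 0, 0.45], [0, 0, 0.38]]])

```text
time_s: 29.28
position: [0.5901, -0.0676, 0.1386]
tcp_rot: [0.085, 3.14, -0.001]
ft_force: [-4.0, -1.6, 2.6]
finger_gap: 0.0603
```

Run:
```python
from h import *
pst()
```

```text
t 29.275 pos [ 0.5901 -0.0676  0.1386] x [-0.999  0.054 -0.   ] y [ 0.054  0.999 -0.001] z [ 0.    -0.001 -1.   ] 
q [-2.460e-01  2.280e-01  1.697e+00 -1.000e-03  1.215e+00 -1.763e+00] F [-4.  -1.6  2.6] M [-0.2   0.67  0.1 ] gap 0.0603
```

Request:
send_rows(plan=[[[0.04, 0, 0.06], [0, 0, 0.16]], [[0.04, 0, 0.12], [0, 0, 0.32]], [[0.04, 0, 0.18], [0, 0, 0.48]], [[0.04, 0, 0.25], [0, 0, 0.64]], [[0.04, 0, 0.31], [0, 0, 0.8]]])

```text
time_s: 29.9
position: [0.59, -0.0674, 0.1356]
tcp_rot: [1.302, 2.858, 0.0]
ft_force: [-3.5, -0.2, 3.0]
finger_gap: 0.0605
```

Run:
```python
from h import *
pst()
```

```text
t 29.9 pos [ 0.59   -0.0674  0.1356] x [-0.656  0.755 -0.001] y [0.755 0.656 0.001] z [ 0.001 -0.    -1.   ] 
q [-0.246  0.231  1.7   -0.     1.209 -0.962] F [-3.5 -0.2  3. ] M [0.04 0.5  0.14] gap 0.0605
```

Request:
send_rows(plan=[[[0, 0, 0.06], [0, 0, 0.16]], [[0, 0, 0.12], [0, 0, 0.32]], [[0, 0, 0.18], [0, 0, 0.48]], [[0, 0, 0.25], [0, 0, 0.64]], [[0, 0, 0.31], [0, 0, 0.8]]])

```text
time_s: 30.52
position: [0.5903, -0.0672, 0.1328]
tcp_rot: [2.312, 2.125, 0.002]
ft_force: [-3.1, 0.8, 5.3]
finger_gap: 0.0605
```

Run:
```python
from h import *
pst()
```

```text
t 30.525 pos [ 0.5903 -0.0672  0.1328] x [0.084 0.996 0.   ] y [ 0.996 -0.084  0.002] z [ 0.002 -0.    -1.   ] 
q [-0.246  0.234  1.702  0.     1.203 -0.162] F [-3.1  0.8  5.3] M [0.1  0.6  0.19] gap 0.0605
```

Request:
send_rows(plan=[[[0, 0, 0.04], [0, 0, 0.1]], [[0, 0, 0.08], [0, 0, 0.2]], [[0, 0, 0.12], [0, 0, 0.3]], [[0, 0, 0.15], [0, 0, 0.4]], [[0, 0, 0.17], [0, 0, 0.45]]])

```text
time_s: 31.15
position: [0.5907, -0.0673, 0.1328]
tcp_rot: [2.725, 1.56, 0.003]
ft_force: [-6.1, -0.3, 12.5]
finger_gap: 0.0604
```

Run:
```python
from h import *
pst()
```

```text
t 31.15 pos [ 0.5907 -0.0673  0.1328] x [0.506 0.862 0.001] y [ 0.862 -0.506  0.003] z [ 0.003 -0.    -1.   ] 
q [-0.246  0.234  1.702  0.     1.202  0.285] F [-6.1 -0.3 12.5] M [0.12 1.19 0.26] gap 0.0604
```

Request:
send_rows(plan=[[[0, 0, -0.05], [0, 0, 0.1]], [[0, 0, -0.05], [0, 0, 0.2]], [[0, 0, -0.05], [0, 0, 0.3]], [[0, 0, -0.05], [0, 0, 0.4]], [[0, 0, -0.05], [0, 0, 0.4]]])

```text
time_s: 31.78
position: [0.5891, -0.0679, 0.1327]
tcp_rot: [2.98, 0.991, -0.002]
ft_force: [-10.7, -1.1, 13.1]
finger_gap: 0.0601
```

Run:
```python
from h import *
pst();snap('side','s14');snap('wrist','w14')
o=[cv2.resize(load(f)['color'][195:260,305:360][:,:,::-1],None,fx=7,fy=7,interpolation=cv2.INTER_CUBIC) for f in('side0','s14')]
cv2.imwrite('pics/cmp.png',np.hstack(o))
```

```text
t 31.775 pos [ 0.5891 -0.0679  0.1327] x [ 0.801  0.599 -0.002] y [ 0.599 -0.801  0.001] z [-0.001 -0.002 -1.   ] 
q [-0.247  0.234  1.703 -0.002  1.205  0.683] F [-10.7  -1.1  13.1] M [-0.28  1.76  1.04] gap 0.0601
```

View pics/cmp.png

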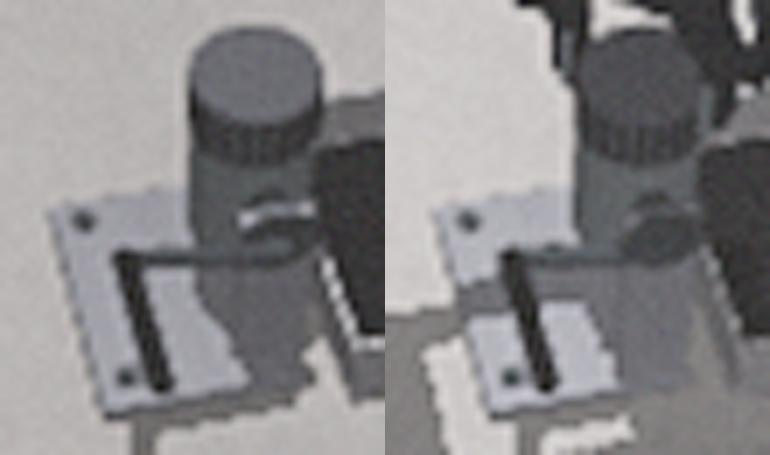

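View pics/w14.png

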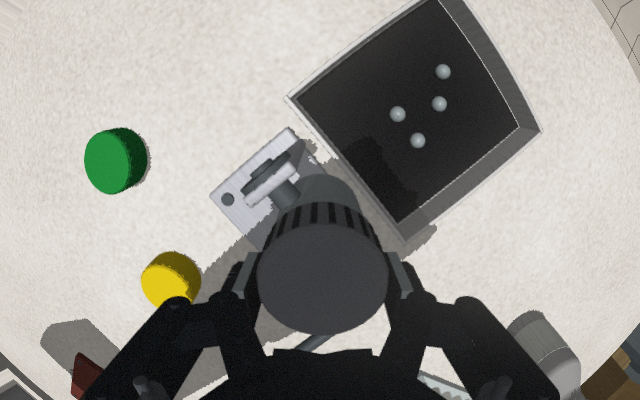

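Request:
send_rows(plan=[[[0, 0, 0], [0, 0, 0.1]], [[0, 0, 0], [0, 0, 0.2]], [[0, 0, 0], [0, 0, 0.3]], [[0, 0, 0], [0, 0, 0.35]], [[0, 0, 0], [0, 0, 0.35]]], force=90)

```text
time_s: 32.5
position: [0.5896, -0.0672, 0.1321]
tcp_rot: [-3.108, -0.455, -0.0]
ft_force: [-6.0, 0.2, 8.6]
finger_gap: 0.0597
```

Run:
```python
from h import *
pst()
```

```text
t 32.5 pos [ 0.5896 -0.0672  0.1321] x [0.958 0.286 0.   ] y [ 0.286 -0.958 -0.   ] z [ 0.  0. -1.] 
q [-0.247  0.235  1.703  0.     1.204  1.034] F [-6.   0.2  8.6] M [ 0.43  1.18 -0.05] gap 0.0597
```

Request:
send_rows(plan=[[[0, 0, 0], [0, 0, 0]], [[0, 0, 0], [0, 0, 0]], [[0, 0, 0], [0, 0, 0]], [[0, 0, -3], [0, 0, 0]], [[0, 0, -8], [0, 0, 0]]], jaw=1)

```text
time_s: 33.12
position: [0.5882, -0.0668, 0.2093]
tcp_rot: [-3.106, -0.456, 0.006]
ft_force: [0.1, -0.1, 1.3]
finger_gap: 0.0854
```

Request:
send_rows(plan=[[[-3, 1, -3], [0, 0, 0]], [[-8, 2, -4], [0, 0, 0]], [[-13, 4, -5], [0, 0, 0]], [[-16, 6, -6], [0, 0, 0]], [[-17, 7, -6], [0, 0, 0]]])

```text
time_s: 33.75
position: [0.4466, -0.1845, 0.272]
tcp_rot: [3.107, 0.453, 0.004]
ft_force: [0.4, 0.0, 0.6]
finger_gap: 0.0854
```

Run:
```python
from h import *
pst();snap('side','s15');snap('scene','c15')
o=[cv2.resize(load(f)['color'][195:260,305:360][:,:,::-1],None,fx=7,fy=7,interpolation=cv2.INTER_CUBIC) for f in('side0','s15')]
cv2.imwrite('pics/cmp.png',np.hstack(o))
o=[cv2.resize(load(f)['color'][185:240,262:317][:,:,::-1],None,fx=7,fy=7,interpolation=cv2.INTER_CUBIC)*2 for f in('scene0','c15')]
cv2.imwrite('pics/cmp2.png',np.hstack(o))
```

```text
t 33.75 pos [ 0.4466 -0.1845  0.272 ] x [0.958 0.285 0.002] y [ 0.285 -0.958  0.002] z [ 0.003 -0.001 -1.   ] 
q [-0.555 -0.154  1.834  0.     1.458  0.726] F [0.4 0.  0.6] M [ 0.01 -0.02 -0.03] gap 0.0854
```

View pics/cmp.png

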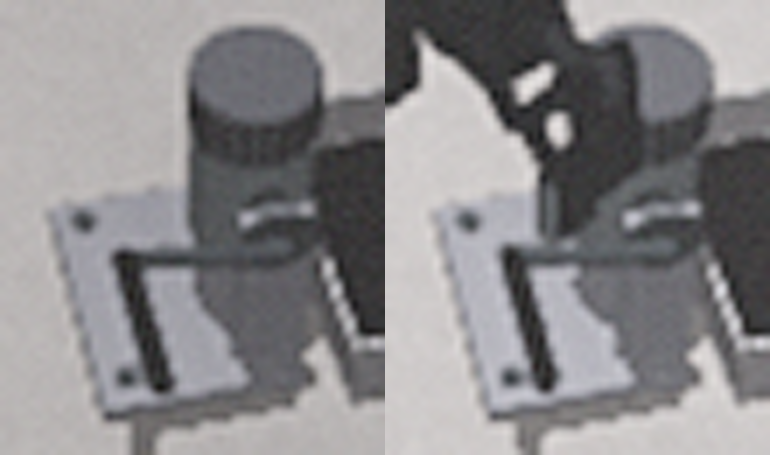

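View pics/cmp2.png

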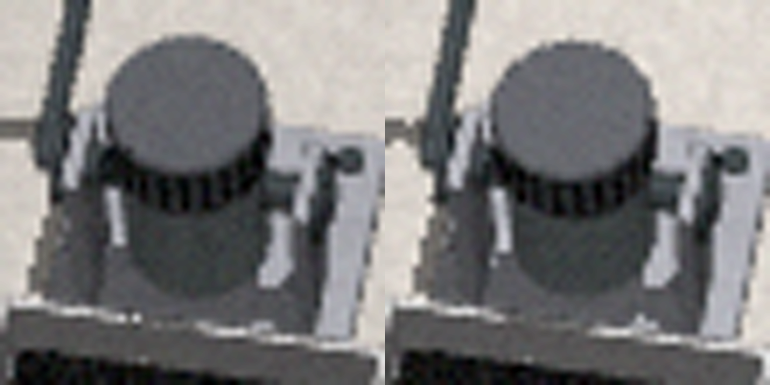

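Run:
```python
from h import *
def cmpr(f,g,x0,y0,w,h):
    G=lambda n:cv2.cvtColor(load(n)['color'],cv2.COLOR_RGB2GRAY).astype(np.float32)
    a,b=G(f),G(g); A=np.ascontiguousarray(a[y0:y0+h,x0:x0+w]);B=np.ascontiguousarray(b[y0:y0+h,x0:x0+w])
    W=np.eye(2,3,dtype=np.float32)
    try:
        cc,W=cv2.findTransformECC(A,B,W,cv2.MOTION_TRANSLATION,(3,200,1e-6),None,3); return W[:,2].round(2),round(cc,3)
    except Exception as e: return 'fail'
for n,box in (('cap',(273,187,30,32)),('captop',(273,187,30,14)),('tray',(250,225,70,20)),('bar',(244,175,32,14)),('post',(300,195,20,40)),('yellow',(295,160,34,28))):
    print('scene',n,box,cmpr('scene0','c15',*box))
for n,box in (('bar',(318,226,14,28)),('tray',(350,205,60,50)),('capR',(343,196,12,26)),('base',(310,220,14,32))):
    print('side',n,cmpr('side0','s15',*box))
```

```text
scene cap (273, 187, 30, 32) (array([0.03, 0.53], dtype=float32), 0.993)
scene captop (273, 187, 30, 14) (array([-0.06,  0.59], dtype=float32), 0.996)
scene tray (250, 225, 70, 20) (array([ 0.01, -0.01], dtype=float32), 0.999)
scene bar (244, 175, 32, 14) (array([ 0.43, -0.21], dtype=float32), 0.799)
scene post (300, 195, 20, 40) (array([ 0.  , -0.03], dtype=float32), 0.999)
scene yellow (295, 160, 34, 28) (array([-0.02, -0.01], dtype=float32), 0.999)
side bar (array([ 0.11, -0.16], dtype=float32), 0.848)
side tray (array([0.01, 0.01], dtype=float32), 0.987)
side capR (array([ 0.58, -0.02], dtype=float32), 0.996)
side base (array([ 0.21, -0.24], dtype=float32), 0.974)
```

Run:
```python
from h import *
a=load('scene0');b=load('side0')
def sol(P,ma,mb):
    P=np.array(P);J=[]
    for s in(a,b):
        J.append(np.array([(proj(s,P+1e-3*e)-proj(s,P)) for e in np.eye(3)]).T)
    J=np.vstack(J);d,r,_,_=np.linalg.lstsq(J,np.r_[ma,mb],rcond=None);print('mm world',d.round(2),'stand x,y',(d@XH).round(2),(d@YH).round(2),'res',(J@d-np.r_[ma,mb]).round(2));return J
J=sol([.59,-.066,.158],[0,.55],[.58,-.02])
P=np.array([.59,-.066,.158])
J=sol([.495,-.1405,.113],[.0,-.0],[.11,-.16]);print(J)
```

```text
mm world [ 1.71 -0.25 -0.27] stand x,y 1.72 0.19 res [-0.05  0.05 -0.07 -0.05]
mm world [0.38 0.04 0.54] stand x,y 0.36 0.13 res [-0.  0. -0. -0.]
[[ 0.00857663  0.3528852  -0.03409377]
 [ 0.29068264 -0.02467221 -0.19744519]
 [ 0.28968484 -0.15004975  0.00391938]
 [-0.11558903 -0.22936911 -0.20346496]]
```

Run:
```python
from h import *
print(go([.494,-.1406,.135]))
```

```text
[ 5.75 -2.82 13.58]
```

Request:
send_rows(plan=[[[2, -1, 1], [0, 0, 0]], [[5, -2.5, 3], [0, 0, 0]], [[5.75, -2.8, 7], [0, 0, 0]], [[5.75, -2.8, 11], [0, 0, 0]], [[5.75, -2.8, 12.8], [0, 0, 0]]], jaw=0)

```text
time_s: 34.48
position: [0.4929, -0.1377, 0.1395]
tcp_rot: [-3.105, -0.458, 0.006]
ft_force: [-0.9, 0.4, -0.1]
finger_gap: 0.0004
```

Run:
```python
from h import *
pst();snap('side','s16');snap('wrist','w16')
a=load('s16')['color'][150:270,270:400][:,:,::-1]; cv2.imwrite('pics/s16z.png',cv2.resize(a,None,fx=5,fy=5,interpolation=cv2.INTER_CUBIC))
```

```text
t 34.475 pos [ 0.4929 -0.1377  0.1395] x [ 0.957  0.289 -0.003] y [ 0.289 -0.957 -0.004] z [-0.004  0.003 -1.   ] 
q [-4.270e-01  4.100e-02  1.904e+00  1.000e-03  1.201e+00  8.510e-01] F [-0.9  0.4 -0.1] M [ 0.01 -0.03  0.05] gap 0.0004
```

View pics/s16z.png

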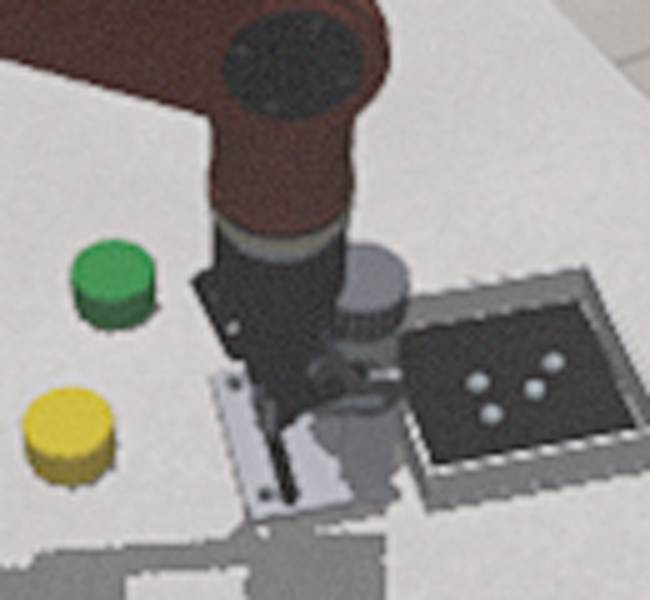

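Request:
send_rows(plan=[[[0, 0, 0.8], [0, 0, 0]], [[0, 0, 1.4], [0, 0, 0]], [[0, 0, 1.8], [0, 0, 0]], [[0, 0, 2.0], [0, 0, 0]], [[0, 0, 2.1], [0, 0, 0]]])

```text
time_s: 35.2
position: [0.4941, -0.1398, 0.1219]
tcp_rot: [3.108, 0.456, 0.001]
ft_force: [-0.2, -0.5, -0.2]
finger_gap: -0.0003
```

Run:
```python
from h import *
pst()
```

```text
t 35.2 pos [ 0.4941 -0.1398  0.1219] x [0.958 0.287 0.001] y [ 0.287 -0.958  0.   ] z [ 0.001 -0.    -1.   ] 
q [-0.43   0.062  1.918  0.     1.161  0.85 ] F [-0.2 -0.5 -0.2] M [0.   0.03 0.06] gap -0.0003
```

Request:
send_rows(plan=[[[0, 0, 0.1], [0, 0, 0]], [[0, 0, 0.2], [0, 0, 0]], [[0, 0, 0.3], [0, 0, 0]], [[0, 0, 0.4], [0, 0, 0]], [[0, 0, 0.45], [0, 0, 0]]])

```text
time_s: 35.83
position: [0.4938, -0.1398, 0.1187]
tcp_rot: [-3.108, -0.456, 0.001]
ft_force: [-7.1, 2.4, 14.3]
finger_gap: -0.0002
```

Run:
```python
from h import *
pst()
```

```text
t 35.825 pos [ 0.4938 -0.1398  0.1187] x [ 0.958  0.287 -0.   ] y [ 0.287 -0.958 -0.   ] z [-0. -0. -1.] 
q [-0.43   0.067  1.92  -0.     1.155  0.85 ] F [-7.1  2.4 14.3] M [ 0.37  1.26 -0.02] gap -0.0002
```

Request:
send_rows(plan=[[[0, 0, 0.08], [0, 0, 0]], [[0, 0, 0.15], [0, 0, 0]], [[0, 0, 0.2], [0, 0, 0]], [[0, 0, 0.2], [0, 0, 0]], [[0, 0, 0.2], [0, 0, 0]]])

```text
time_s: 36.45
position: [0.4939, -0.1399, 0.1185]
tcp_rot: [3.108, 0.457, -0.001]
ft_force: [-13.0, 3.9, 24.8]
finger_gap: 0.0001
```

Run:
```python
from h import *
pst()
```

```text
t 36.45 pos [ 0.4939 -0.1399  0.1185] x [ 0.958  0.288 -0.   ] y [ 0.288 -0.958  0.   ] z [-0. -0. -1.] 
q [-4.290e-01  6.700e-02  1.920e+00 -1.000e-03  1.155e+00  8.500e-01] F [-13.    3.9  24.8] M [0.71 2.16 0.05] gap 0.0001
```

Request:
send_rows(plan=[[[0, 0, -2], [0, 0, 0]], [[0, 0, -5], [0, 0, 0]], [[0, 0, -9], [0, 0, 0]], [[0, 0, -12], [0, 0, 0]], [[0, 0, -13], [0, 0, 0]]])

```text
time_s: 37.08
position: [0.495, -0.1402, 0.2475]
tcp_rot: [3.106, 0.456, 0.006]
ft_force: [-0.3, -0.2, 0.5]
finger_gap: 0.0004
```

Run:
```python
from h import *
pst();print(go([.5905,-.0665,.23]));snap('side','s17')
```

```text
t 37.075 pos [ 0.495  -0.1402  0.2475] x [0.958 0.287 0.003] y [ 0.287 -0.958  0.003] z [ 0.004 -0.002 -1.   ] 
q [-0.43  -0.061  1.794  0.     1.404  0.85 ] F [-0.3 -0.2  0.5] M [-0.03 -0.01  0.02] gap 0.0004
[11.26 -4.32  1.77]
```

Request:
send_rows(plan=[[[3, -1, 0], [0, 0, 0]], [[7, -2.7, 0], [0, 0, 0]], [[10.5, -4, 0.5], [0, 0, 0]], [[11.3, -4.3, 1], [0, 0, 0]], [[11.3, -4.3, 2], [0, 0, 0]]], jaw=1)

```text
time_s: 37.75
position: [0.5894, -0.0659, 0.2236]
tcp_rot: [-3.108, -0.457, 0.002]
ft_force: [0.2, 0.1, 0.6]
finger_gap: 0.0851
```

Request:
send_rows(plan=[[[0, 0, 2], [0, 0, 0]], [[0, 0, 5], [0, 0, 0]], [[0, 0, 7.5], [0, 0, 0]], [[0, 0, 9], [0, 0, 0]], [[0, 0, 9.6], [0, 0, 0]]])

```text
time_s: 38.38
position: [0.5888, -0.0664, 0.1279]
tcp_rot: [-3.108, -0.455, 0.002]
ft_force: [-0.6, 0.1, 0.0]
finger_gap: 0.0856
```

Run:
```python
from h import *
pst();print(go([.5905,-.0665,.129]))
```

```text
t 38.375 pos [ 0.5888 -0.0664  0.1279] x [ 0.958  0.287 -0.001] y [ 0.287 -0.958 -0.001] z [-0.002  0.    -1.   ] 
q [-0.245  0.239  1.707  0.     1.198  1.035] F [-0.6  0.1  0. ] M [0.   0.01 0.01] gap 0.0856
[ 0.16  0.06 -0.11]
```

Request:
send_rows(plan=[[[0.1, 0, 0], [0, 0, 0]], [[0.1, 0, 0], [0, 0, 0]], [[0.1, 0, 0], [0, 0, 0]], [[0.1, 0, 0], [0, 0, 0]], [[0.1, 0, 0], [0, 0, 0]]], jaw=0, force=80)

```text
time_s: 39.0
position: [0.5914, -0.0658, 0.1309]
tcp_rot: [3.108, 0.456, 0.003]
ft_force: [-3.9, 1.9, 6.3]
finger_gap: 0.0603
```

Request:
send_rows(plan=[[[0, 0, 0.02], [0, 0, 0.06]], [[0, 0, 0.04], [0, 0, 0.12]], [[0, 0, 0.06], [0, 0, 0.18]], [[0, 0, 0.08], [0, 0, 0.24]], [[0, 0, 0.08], [0, 0, 0.3]]])

```text
time_s: 39.62
position: [0.591, -0.0673, 0.1308]
tcp_rot: [3.138, -0.011, 0.001]
ft_force: [-9.0, -2.8, 11.3]
finger_gap: 0.0601
```

Run:
```python
from h import *
pst()
```

```text
t 39.625 pos [ 0.591  -0.0673  0.1308] x [ 1.    -0.007  0.001] y [-0.007 -1.     0.003] z [ 0.001 -0.003 -1.   ] 
q [-0.244  0.238  1.701 -0.003  1.2    1.335] F [-9.  -2.8 11.3] M [-0.3   1.44  1.72] gap 0.0601
```

Request:
send_rows(plan=[[[0, 0, 0], [0, 0, 0.05]], [[0, 0, 0], [0, 0, 0.1]], [[0, 0, 0], [0, 0, 0.15]], [[0, 0, 0], [0, 0, 0.2]], [[0, 0, 0], [0, 0, 0.2]]])

```text
time_s: 40.25
position: [0.5906, -0.067, 0.1309]
tcp_rot: [3.122, -0.329, 0.001]
ft_force: [-8.1, -2.3, 12.2]
finger_gap: 0.0605
```

Run:
```python
from h import *
pst()
```

```text
t 40.25 pos [ 0.5906 -0.067   0.1309] x [ 0.978 -0.208  0.001] y [-0.208 -0.978  0.002] z [ 0.    -0.002 -1.   ] 
q [-0.244  0.238  1.701 -0.002  1.201  1.537] F [-8.1 -2.3 12.2] M [-0.3   1.51 -0.41] gap 0.0605
```

Request:
send_rows(plan=[[[0, 0, 0], [0, 0, 0]], [[0, 0, 0], [0, 0, 0]], [[0, 0, 0], [0, 0, 0]], [[0, 0, -3], [0, 0, 0]], [[0, 0, -8], [0, 0, 0]]], jaw=1)

```text
time_s: 40.88
position: [0.5892, -0.0653, 0.2067]
tcp_rot: [-3.124, 0.327, 0.008]
ft_force: [0.1, -0.7, -0.8]
finger_gap: 0.0853
```

Request:
send_rows(plan=[[[-2, -2, -3], [0, 0, 0]], [[-5, -5, -5], [0, 0, 0]], [[-8, -9, -6], [0, 0, 0]], [[-11, -13, -6], [0, 0, 0]], [[-13, -16, -6], [0, 0, 0]]])

```text
time_s: 41.5
position: [0.4959, 0.1194, 0.2688]
tcp_rot: [-3.124, 0.326, -0.002]
ft_force: [0.1, -0.3, 0.3]
finger_gap: 0.0858
```

Run:
```python
from h import *
pst();snap('side','s18');snap('scene','c18');snap('wrist','w18')
def cmpr(f,g,x0,y0,w,h):
    G=lambda n:cv2.cvtColor(load(n)['color'],cv2.COLOR_RGB2GRAY).astype(np.float32)
    a,b=G(f),G(g); A=np.ascontiguousarray(a[y0:y0+h,x0:x0+w]);B=np.ascontiguousarray(b[y0:y0+h,x0:x0+w])
    W=np.eye(2,3,dtype=np.float32)
    try:
        cc,W=cv2.findTransformECC(A,B,W,cv2.MOTION_TRANSLATION,(3,200,1e-6),None,3); return W[:,2].round(2),round(cc,3)
    except Exception as e: return 'fail'
print(cmpr('scene0','c18',273,187,30,32),cmpr('scene0','c18',244,175,32,14),cmpr('side0','s18',343,196,12,26),cmpr('side0','s18',328,196,28,26),cmpr('side0','s18',318,226,14,28))
cv2.imwrite('pics/s18z.png',cv2.resize(load('s18')['color'][150:280,270:420][:,:,::-1],None,fx=4,fy=4,interpolation=cv2.INTER_CUBIC))
cv2.imwrite('pics/c18z.png',cv2.convertScaleAbs(cv2.resize(load('c18')['color'][140:300,130:370][:,:,::-1],None,fx=3,fy=3,interpolation=cv2.INTER_CUBIC),alpha=2))
```

```text
t 41.5 pos [0.4959 0.1194 0.2688] x [ 0.978 -0.206  0.001] y [-0.206 -0.978 -0.001] z [ 0.001  0.    -1.   ] 
q [ 0.081 -0.082  1.775  0.     1.448  1.86 ] F [ 0.1 -0.3  0.3] M [ 0.   -0.04 -0.05] gap 0.0858
(array([ 0.04, -0.35], dtype=float32), 0.971) (array([ 0.04, -0.02], dtype=float32), 0.998) (array([-0.05, -0.26], dtype=float32), 0.978) (array([ 0.07, -0.33], dtype=float32), 0.959) (array([-0.01,  0.02], dtype=float32), 0.998)
```

View pics/s18z.png

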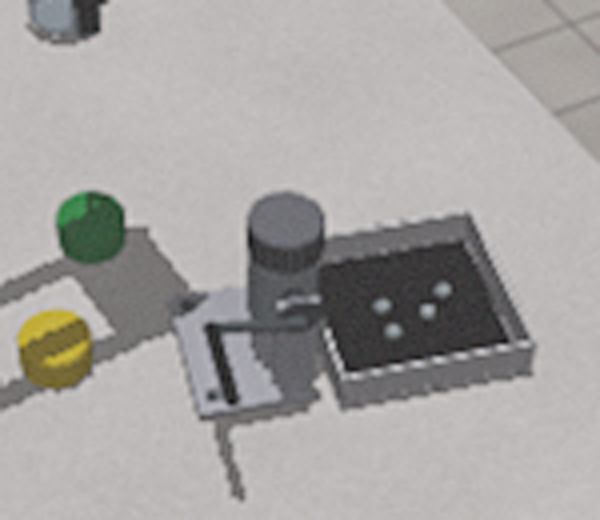

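View pics/c18z.png

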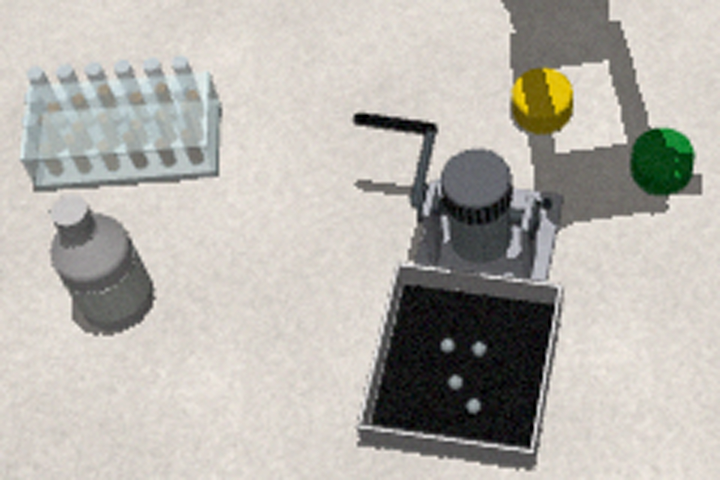

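Run:
```python
from h import *
o=[cv2.resize(load(f)['color'][190:235,320:370][:,:,::-1],None,fx=8,fy=8,interpolation=cv2.INTER_CUBIC) for f in('side0','s18')]
p=[cv2.convertScaleAbs(cv2.resize(load(f)['color'][182:227,265:315][:,:,::-1],None,fx=8,fy=8,interpolation=cv2.INTER_CUBIC),alpha=2) for f in('scene0','c18')]
# 400 wide each, 360 high -> downscale stack
cv2.imwrite('pics/cmp3.png',cv2.resize(np.vstack([np.hstack(o),np.hstack(p)]),(660,594)))
```

```text
(no output)
```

View pics/cmp3.png

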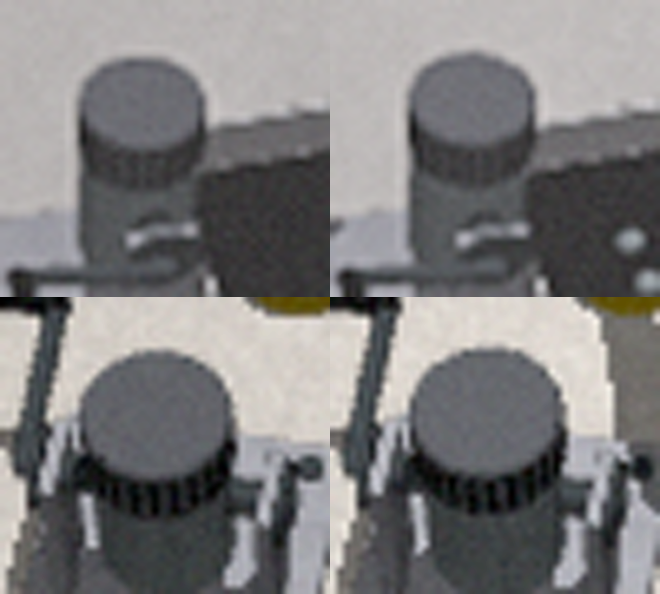

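View pics/w18.png

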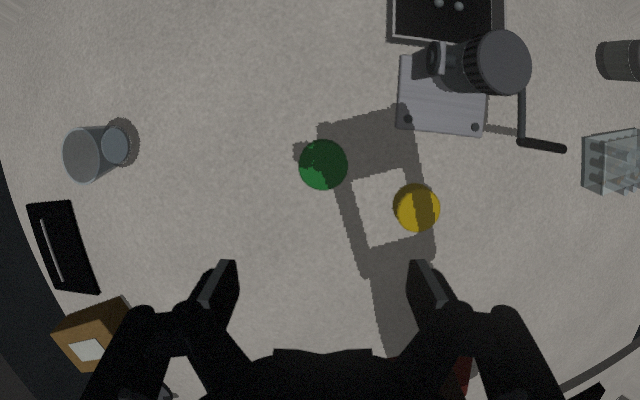

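Run:
```python
from h import *
print(go([.5903,-.066,.18]))
```

```text
[12.97 16.2   8.87]
```

Request:
send_rows(plan=[[[3, 3.5, 0], [0, 0, 0]], [[7, 8, 0], [0, 0, 0]], [[10.5, 12.5, 0.5], [0, 0, 0]], [[12.5, 15.5, 3], [0, 0, 0]], [[13, 16.2, 7], [0, 0, 0]]], jaw=0)

```text
time_s: 42.28
position: [0.5923, -0.0722, 0.1989]
tcp_rot: [3.123, -0.333, 0.006]
ft_force: [0.3, 0.7, -0.6]
finger_gap: 0.0001
```

Request:
send_rows(plan=[[[0, 0, 1], [0, 0, 0]], [[0, 0, 2], [0, 0, 0]], [[0, 0, 2.8], [0, 0, 0]], [[0, 0, 3.2], [0, 0, 0]], [[0, 0, 3.4], [0, 0, 0]]])

```text
time_s: 42.9
position: [0.5907, -0.0674, 0.1651]
tcp_rot: [3.125, -0.326, 0.002]
ft_force: [0.1, 0.1, 0.3]
finger_gap: 0.0003
```

Run:
```python
from h import *
pst()
```

```text
t 42.9 pos [ 0.5907 -0.0674  0.1651] x [ 0.978 -0.206  0.001] y [-0.206 -0.978 -0.   ] z [ 0.001 -0.    -1.   ] 
q [-0.246  0.202  1.676  0.     1.263  1.532] F [0.1 0.1 0.3] M [0.01 0.03 0.05] gap 0.0003
```

Request:
send_rows(plan=[[[0, 0, 0.15], [0, 0, 0]], [[0, 0, 0.3], [0, 0, 0]], [[0, 0, 0.4], [0, 0, 0]], [[0, 0, 0.5], [0, 0, 0]], [[0, 0, 0.55], [0, 0, 0]]])

```text
time_s: 43.52
position: [0.5908, -0.0678, 0.1602]
tcp_rot: [-3.124, 0.327, -0.002]
ft_force: [-2.2, 1.4, 6.4]
finger_gap: 0.0003
```

Run:
```python
from h import *
pst()
```

```text
t 43.525 pos [ 0.5908 -0.0678  0.1602] x [ 0.978 -0.207  0.001] y [-0.207 -0.978 -0.   ] z [ 0.001 -0.    -1.   ] 
q [-0.247  0.207  1.679  0.     1.254  1.532] F [-2.2  1.4  6.4] M [ 0.14  0.44 -0.04] gap 0.0003
```

Request:
send_rows(plan=[[[0, 0, 0.1], [0, 0, 0]], [[0, 0, 0.2], [0, 0, 0]], [[0, 0, 0.3], [0, 0, 0]], [[0, 0, 0.3], [0, 0, 0]], [[0, 0, 0.3], [0, 0, 0]]])

```text
time_s: 44.15
position: [0.5923, -0.0681, 0.1595]
tcp_rot: [3.124, -0.327, 0.008]
ft_force: [-1.8, 1.0, 12.5]
finger_gap: 0.0001
```

Run:
```python
from h import *
pst();snap('side','s19')
```

```text
t 44.15 pos [ 0.5923 -0.0681  0.1595] x [ 0.978 -0.207  0.005] y [-0.207 -0.978 -0.   ] z [ 0.005 -0.001 -1.   ] 
q [-0.247  0.208  1.68   0.     1.249  1.532] F [-1.8  1.  12.5] M [ 0.19  0.44 -0.01] gap 0.0001
```

Request:
send_rows(plan=[[[0, 0, -2], [0, 0, -0.1]], [[0, 0, -5], [0, 0, -0.25]], [[0, 0, -7], [0, 0, -0.43]], [[0, 0, -7], [0, 0, -0.6]], [[0, 0, -7], [0, 0, -0.78]]], jaw=1)

```text
time_s: 44.82
position: [0.5906, -0.0678, 0.2264]
tcp_rot: [3.011, 0.894, 0.002]
ft_force: [0.3, 0.2, 0.1]
finger_gap: 0.0854
```

Request:
send_rows(plan=[[[0, 0, 0], [0, 0, -0.17]], [[0, 0, 0], [0, 0, -0.35]], [[0, 0, 2], [0, 0, -0.53]], [[0, 0, 4], [0, 0, -0.71]], [[0, 0, 6], [0, 0, -0.8]]])

```text
time_s: 45.45
position: [0.5904, -0.0678, 0.1653]
tcp_rot: [2.427, 1.994, 0.001]
ft_force: [0.8, -0.1, 0.9]
finger_gap: 0.0856
```

Run:
```python
from h import *
pst();print(go([.5903,-.0665,.129]));snap('wrist','w20')
```

```text
t 45.45 pos [ 0.5904 -0.0678  0.1653] x [0.194 0.981 0.   ] y [ 0.981 -0.194  0.   ] z [ 0.  0. -1.] 
q [-0.247  0.202  1.675  0.     1.264 -0.052] F [ 0.8 -0.1  0.9] M [-0.02 -0.01  0.02] gap 0.0856
[ 0.12 -0.03  3.63]
```

View pics/w20.png

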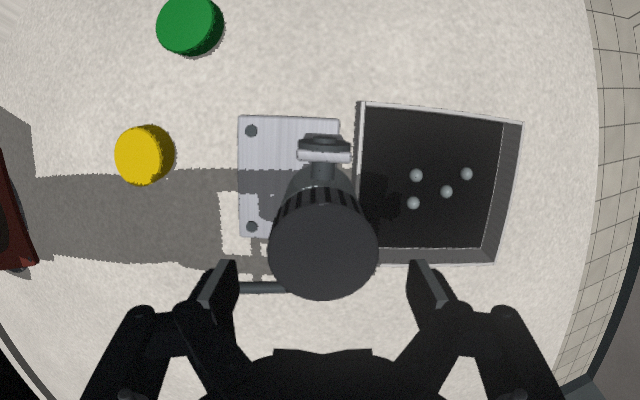

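Request:
send_rows(plan=[[[0.05, -0.05, 1], [0, 0, 0]], [[0.05, -0.05, 2.2], [0, 0, 0]], [[0.05, -0.05, 3.2], [0, 0, 0]], [[0.05, -0.05, 3.6], [0, 0, 0]], [[0.05, -0.05, 3.6], [0, 0, 0]]])

```text
time_s: 46.12
position: [0.5899, -0.0671, 0.1298]
tcp_rot: [-2.432, -1.989, -0.0]
ft_force: [-0.2, -0.6, 0.7]
finger_gap: 0.0855
```

Request:
send_rows(plan=[[[0, 0, 0], [0, 0, 0]], [[0, 0, 0], [0, 0, 0]], [[0, 0, 0], [0, 0, 0]], [[0, 0, 0], [0, 0, 0]], [[0, 0, 0], [0, 0, 0]]], jaw=0, force=80)

```text
time_s: 46.75
position: [0.5908, -0.0673, 0.131]
tcp_rot: [2.43, 1.988, 0.002]
ft_force: [1.1, -0.1, 6.0]
finger_gap: 0.0606
```

Run:
```python
from h import *
pst()
```

```text
t 46.75 pos [ 0.5908 -0.0673  0.131 ] x [0.198 0.98  0.   ] y [ 0.98  -0.198  0.002] z [ 0.002 -0.    -1.   ] 
q [-0.246  0.237  1.703  0.     1.2   -0.047] F [ 1.1 -0.1  6. ] M [ 0.09 -0.09  0.02] gap 0.0606
```

Request:
send_rows(plan=[[[0, -0.03, 0.04], [0, 0, 0.1]], [[0, -0.03, 0.08], [0, 0, 0.2]], [[0, -0.03, 0.12], [0, 0, 0.3]], [[0, -0.03, 0.16], [0, 0, 0.4]], [[0, -0.03, 0.2], [0, 0, 0.5]]])

```text
time_s: 47.38
position: [0.5909, -0.0676, 0.1296]
tcp_rot: [2.848, 1.321, 0.004]
ft_force: [-1.6, 0.5, 9.7]
finger_gap: 0.0604
```

Run:
```python
from h import *
pst()
```

```text
t 47.375 pos [ 0.5909 -0.0676  0.1296] x [0.646 0.763 0.001] y [ 0.763 -0.646  0.003] z [ 0.003 -0.001 -1.   ] 
q [-0.246  0.238  1.704 -0.     1.196  0.456] F [-1.6  0.5  9.7] M [-0.18  0.06  0.14] gap 0.0604
```

Request:
send_rows(plan=[[[0, -0.03, 0.03], [0, 0, 0.1]], [[0, -0.03, 0.05], [0, 0, 0.2]], [[0, -0.03, 0.07], [0, 0, 0.3]], [[0, -0.03, 0.07], [0, 0, 0.4]], [[0, -0.03, 0.07], [0, 0, 0.5]]])

```text
time_s: 48.0
position: [0.5909, -0.0677, 0.1296]
tcp_rot: [3.086, 0.575, 0.005]
ft_force: [-2.2, -0.9, 10.3]
finger_gap: 0.0603
```

Run:
```python
from h import *
pst()
```

```text
t 48.0 pos [ 0.5909 -0.0677  0.1296] x [0.933 0.36  0.003] y [ 0.36  -0.933  0.003] z [ 0.004 -0.002 -1.   ] 
q [-2.460e-01  2.380e-01  1.705e+00 -1.000e-03  1.195e+00  9.560e-01] F [-2.2 -0.9 10.3] M [-0.42  0.2   0.15] gap 0.0603
```

Request:
send_rows(plan=[[[0, 0, 0], [0, 0, 0]], [[0, 0, 0], [0, 0, 0]], [[0, 0, 0], [0, 0, 0]], [[0, 0, -3], [0, 0, 0]], [[0, 0, -8], [0, 0, 0]]], jaw=1)

```text
time_s: 48.62
position: [0.5876, -0.0665, 0.2053]
tcp_rot: [-3.085, -0.58, 0.008]
ft_force: [0.6, -0.2, -0.7]
finger_gap: 0.0854
```

Request:
send_rows(plan=[[[-2, -2, -3], [0, 0, 0]], [[-5, -5, -5], [0, 0, 0]], [[-8, -9, -6], [0, 0, 0]], [[-11, -13, -6], [0, 0, 0]], [[-13, -16, -6], [0, 0, 0]]])

```text
time_s: 49.25
position: [0.4086, 0.0358, 0.2671]
tcp_rot: [-3.087, -0.581, -0.001]
ft_force: [-0.3, 0.6, -0.1]
finger_gap: 0.0857
```

```bash
cat >> h.py <<'E'
def cmpr(f,g,x0,y0,w,h):
    G=lambda n:cv2.cvtColor(load(n)['color'],cv2.COLOR_RGB2GRAY).astype(np.float32)
    a,b=G(f),G(g); A=np.ascontiguousarray(a[y0:y0+h,x0:x0+w]);B=np.ascontiguousarray(b[y0:y0+h,x0:x0+w])
    W=np.eye(2,3,dtype=np.float32)
    try:
        cc,W=cv2.findTransformECC(A,B,W,cv2.MOTION_TRANSLATION,(3,200,1e-6),None,3); return W[:,2].round(2),round(cc,3)
    except Exception as e: return 'fail'
E
python3 - <<'E'
from h import *
pst();snap('side','s21');snap('scene','c21')
for f in('c15','c18','c21'): print('scene cap/bar',cmpr('scene0',f,273,187,30,32),cmpr('scene0',f,244,175,32,14))
for f in('s15','s17','s18','s21'): print('side',f,cmpr('side0',f,343,196,12,26),cmpr('side0',f,328,196,28,26),cmpr('side0',f,318,226,14,28))
E
```

```text
t 49.25 pos [0.4086 0.0358 0.2671] x [0.932 0.364 0.   ] y [ 0.364 -0.932 -0.   ] z [ 0.  0. -1.] 
q [-0.106 -0.345  1.998  0.     1.488  1.093] F [-0.3  0.6 -0.1] M [-0.   -0.01 -0.  ] gap 0.0857
scene cap/bar (array([0.03, 0.53], dtype=float32), 0.993) (array([ 0.43, -0.21], dtype=float32), 0.799)
scene cap/bar (array([ 0.04, -0.35], dtype=float32), 0.971) (array([ 0.04, -0.02], dtype=float32), 0.998)
scene cap/bar (array([-0.36,  1.12], dtype=float32), 0.898) (array([ 0.06, -0.03], dtype=float32), 0.999)
side s15 (array([ 0.58, -0.02], dtype=float32), 0.996) (array([ 0.19, -0.05], dtype=float32), 0.656) (array([ 0.11, -0.16], dtype=float32), 0.848)
side s17 (array([1.44, 0.56], dtype=float32), 0.829) (array([0.85, 0.75], dtype=float32), 0.512) (array([0.01, 0.02], dtype=float32), 0.999)
side s18 (array([-0.05, -0.26], dtype=float32), 0.978) (array([ 0.07, -0.33], dtype=float32), 0.959) (array([-0.01,  0.02], dtype=float32), 0.998)
side s21 (array([0.58, 0.28], dtype=float32), 0.993) (array([0.35, 0.08], dtype=float32), 0.971) (array([-0.01, -0.02], dtype=float32), 0.999)
```

Run:
```python
from h import *
o=[cv2.resize(load(f)['color'][190:235,320:370][:,:,::-1],None,fx=8,fy=8,interpolation=cv2.INTER_CUBIC) for f in('side0','s21')]
p=[cv2.convertScaleAbs(cv2.resize(load(f)['color'][182:227,265:315][:,:,::-1],None,fx=8,fy=8,interpolation=cv2.INTER_CUBIC),alpha=2) for f in('scene0','c21')]
cv2.imwrite('pics/cmp4.png',cv2.resize(np.vstack([np.hstack(o),np.hstack(p)]),(660,594)))
```

```text
(no output)
```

View pics/cmp4.png

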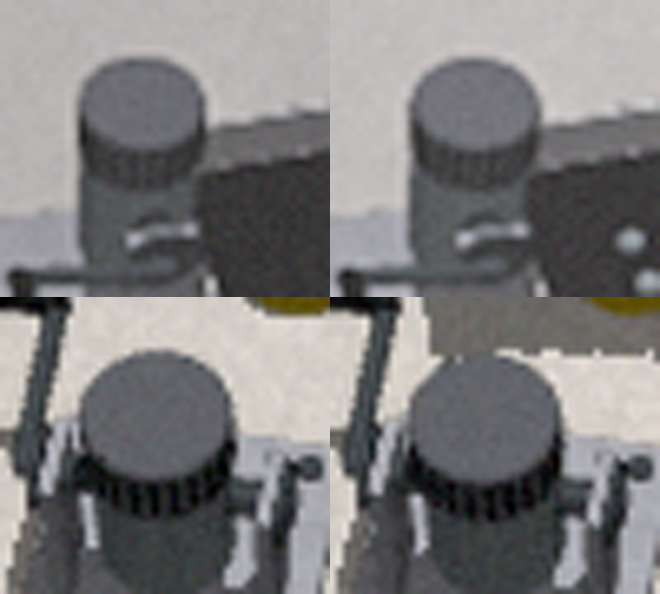

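Run:
```python
from h import *
print(go([.5915,-.067,.2]))
```

```text
[13.28 16.35  6.71]
```

Request:
send_rows(plan=[[[3, 3.5, 0], [0, 0, 0]], [[7, 8, 0], [0, 0, 0]], [[10.5, 12.5, 0.5], [0, 0, 0]], [[13, 16, 3], [0, 0, 0]], [[13.3, 16.35, 6], [0, 0, 0]]], jaw=0)

```text
time_s: 49.98
position: [0.596, -0.0717, 0.2059]
tcp_rot: [3.087, 0.577, 0.002]
ft_force: [-1.2, 0.9, -0.6]
finger_gap: 0.0002
```

Request:
send_rows(plan=[[[0, 0, 1], [0, 0, 0]], [[0, 0, 2.5], [0, 0, 0]], [[0, 0, 3.5], [0, 0, 0]], [[0, 0, 4.2], [0, 0, 0]], [[0, 0, 4.4], [0, 0, 0]]])

```text
time_s: 50.6
position: [0.5935, -0.0689, 0.1634]
tcp_rot: [3.087, 0.58, 0.001]
ft_force: [0.1, 0.2, -0.1]
finger_gap: -0.0001
```

Run:
```python
from h import *
pst()
```

```text
t 50.6 pos [ 0.5935 -0.0689  0.1634] x [0.932 0.363 0.001] y [ 0.363 -0.932  0.   ] z [ 0.001 -0.    -1.   ] 
q [-0.248  0.211  1.668  0.     1.262  0.951] F [ 0.1  0.2 -0.1] M [ 0.04 -0.06  0.01] gap -0.0001
```

Request:
send_rows(plan=[[[0, 0, 0.15], [0, 0, 0]], [[0, 0, 0.3], [0, 0, 0]], [[0, 0, 0.4], [0, 0, 0]], [[0, 0, 0.43], [0, 0, 0]], [[0, 0, 0.43], [0, 0, 0]]])

```text
time_s: 51.22
position: [0.5936, -0.0691, 0.1591]
tcp_rot: [-3.088, -0.58, -0.001]
ft_force: [0.5, 0.5, 0.2]
finger_gap: 0.0002
```

Run:
```python
from h import *
pst()
```

```text
t 51.225 pos [ 0.5936 -0.0691  0.1591] x [0.932 0.363 0.   ] y [ 0.363 -0.932  0.   ] z [ 0.  0. -1.] 
q [-0.248  0.216  1.672  0.     1.254  0.952] F [0.5 0.5 0.2] M [-0.02 -0.    0.  ] gap 0.0002
```

No contact at 0.1591, so the cap is below its earlier 0.1600. One more small step finds its top.

Request:
send_rows(plan=[[[0, 0, 0.04], [0, 0, 0]], [[0, 0, 0.08], [0, 0, 0]], [[0, 0, 0.12], [0, 0, 0]], [[0, 0, 0.15], [0, 0, 0]], [[0, 0, 0.15], [0, 0, 0]]])

```text
time_s: 51.85
position: [0.5936, -0.0691, 0.1581]
tcp_rot: [3.087, 0.58, 0.001]
ft_force: [-2.2, -0.7, 4.2]
finger_gap: 0.0002
```

Run:
```python
from h import *
pst()
```

```text
t 51.85 pos [ 0.5936 -0.0691  0.1581] x [0.932 0.363 0.   ] y [ 0.363 -0.932  0.   ] z [ 0.001 -0.    -1.   ] 
q [-0.248  0.216  1.673  0.     1.252  0.951] F [-2.2 -0.7  4.2] M [ 0.08  0.47 -0.01] gap 0.0002
```

Cap top is at 0.1581, which is fully down (0.158). Now I'll retreat and do the last checks.

Request:
send_rows(plan=[[[0, 0, -1], [0, 0, 0]], [[0, 0, -3], [0, 0, 0]], [[0, 0, -6], [0, 0, 0]], [[0, 0, -9], [0, 0, 0]], [[0, 0, -11], [0, 0, 0]]])

```text
time_s: 52.48
position: [0.5944, -0.0693, 0.2707]
tcp_rot: [3.086, 0.58, 0.006]
ft_force: [-0.3, -0.6, -0.3]
finger_gap: 0.0001
```

Request:
send_rows(plan=[[[-2, -2, 0], [0, 0, 0]], [[-6, -6, 0], [0, 0, 0]], [[-9, -10, 0], [0, 0, 0]], [[-11, -14, 0], [0, 0, 0]], [[-12, -16, 0], [0, 0, 0]]])

```text
time_s: 53.1
position: [0.4222, 0.0376, 0.2681]
tcp_rot: [-3.087, -0.581, -0.002]
ft_force: [0.6, 0.3, 0.1]
finger_gap: -0.0001
```

Run:
```python
from h import *
pst();snap('side','s22');snap('scene','c22')
print(cmpr('scene0','c22',273,187,30,32),cmpr('scene0','c22',244,175,32,14),cmpr('side0','s22',328,196,28,26),cmpr('side0','s22',318,226,14,28))
print('tray',cmpr('scene0','c22',250,270,70,25),'rack',cmpr('scene0','c22',130,155,80,50),'bottle',cmpr('scene0','c22',140,200,45,50))
a=cv2.resize(load('s22')['color'][170:270,280:420][:,:,::-1],(560,400)); cv2.imwrite('pics/fin.png',a)
b=cv2.resize(load('c22')['color'][170:300,230:370][:,:,::-1],(560,520)); cv2.imwrite('pics/fin2.png',cv2.convertScaleAbs(b,alpha=2))
```

```text
t 53.1 pos [0.4222 0.0376 0.2681] x [0.932 0.364 0.001] y [ 0.364 -0.932  0.   ] z [ 0.001  0.    -1.   ] 
q [-0.098 -0.308  1.969  0.     1.48   1.101] F [0.6 0.3 0.1] M [-0.04 -0.01 -0.02] gap -0.0001
(array([-0.36,  0.78], dtype=float32), 0.842) (array([ 0.02, -0.03], dtype=float32), 0.999) (array([0.36, 0.07], dtype=float32), 0.976) (array([0.01, 0.  ], dtype=float32), 1.0)
tray (array([0.03, 0.01], dtype=float32), 0.99) rack (array([-0.01,  0.01], dtype=float32), 0.999) bottle (array([-0.02, -0.01], dtype=float32), 1.0)
```

View pics/fin.png

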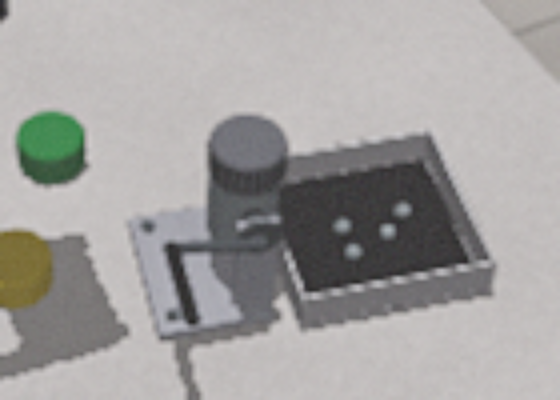

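View pics/fin2.png

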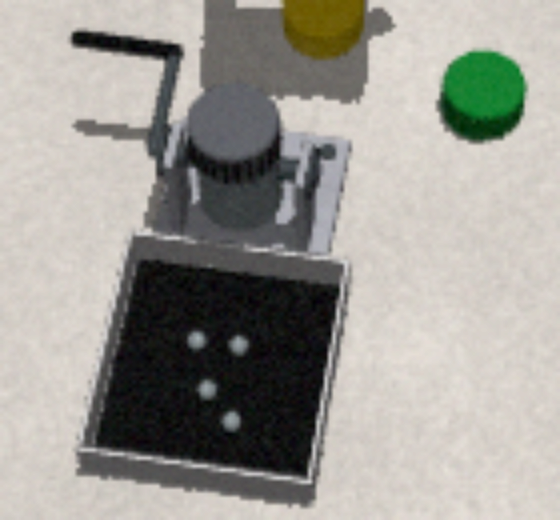

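The cap is down on the canister, which stands upright with the crank where it started. The four balls are in the tray and the arm touches nothing, so I'm handing in.

```bash
python3 -c "
from workcell import arm
print(arm.close_job())"
```

```text
the job is handed in; nothing more can be done
None
```

I unscrewed the cap and set it on the bench on the stand's +y side. Then I swung the crank to a tilt of about 2.04, which put all four balls in the tray, and brought the canister back upright. I screwed the cap down and handed the job in at about 53 s.

**First tightening failed.** A sideways load of about 10 N on the cap had tipped the canister slightly (about 0.03 rad). I pressed the crank back to its end stop and tightened again. The cap still stood about 2 mm high: its top was at 0.160 by touch, and it was also high in the pictures. A better centred regrip and another turn seated it.

**Last checks:**
- **Cap height:** the top was at 0.1581 m by touch, against 0.158 m for fully down.
- **Canister tilt:** the crank bar matched its starting picture to within 0.05 pixel, so the tilt is about 0.
- **Bystanders:** the tray, rack and bottle had not moved in the final scene picture. The beaker was not checked by measurement; no move came near it.
- **Balls:** all four were in the tray in both views.

**Two checks did not agree fully:**
- **Cap position:** the cap appeared 1–2 mm to the tray side of where it started. That is within the 4 mm allowed; I put it down to play in the thread, though arm shadow made that comparison weak.
- **Closing torque:** on the last turn it read only about 0.15 N m at the end of each move, so I judged tightness by the height probe and by the cap no longer sinking.

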